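# Book a dismantled clock into its parts tray

## Task

Open the job: take the scanner wand, aim it at the middle of the job-ticket label from about 9 cm, hold it steady for two seconds, and put it back in its rest. Then lay every clock part on the bench flat in the tray lane cut to its length, head end towards the tray's label. When all are in, scan the tray's label in the same way, put the wand back in its rest, and leave the other things on the bench where they are.

Things in the scene. Friction and masses are not known exactly. Their poses are not given: they have to be found in the camera images.
- pendulum_mid (a point): Pendulum: dark wooden bar with a flat round brass bob (46 mm across, centre 58.5 mm from the middle) at its head end; 163 mm long overall. Lies flat, 16 mm thick everywhere, bar 14 mm wide and clear at the middle for gripping; about 0.1 kg. This point: middle of its length, on the bar, half-way up its thickness. x along the bar to the head end, z up. May be absent.
- hammer_mid (a point): Strike hammer: steel bar with a brass cross-piece (44 mm across, 20 mm wide, 57.5 mm from the middle) at its head end, a T; 135 mm long overall. Lies flat, 16 mm thick everywhere, bar 14 mm wide and clear at the middle for gripping; about 0.1 kg. This point: middle of its length, on the bar, half-way up its thickness. x along the bar to the head end, z up. May be absent.
- crank_mid (a point): Winding crank: steel bar with a short side arm at its head end (reaching 26 mm from the bar's centre line to +y, 48 mm from the middle), an L; 110 mm long overall. Lies flat, 16 mm thick everywhere, bar 14 mm wide and clear at the middle for gripping; about 0.1 kg. This point: middle of its length, on the bar, half-way up its thickness. x along the bar to the head end, z up. May be absent.
- fork_mid (a point): Crutch fork: brass bar with a two-pronged fork (44 mm across, 18 to 45 mm from the middle) at its head end, a Y; 90 mm long overall. Lies flat, 16 mm thick everywhere, bar 14 mm wide and clear at the middle for gripping; about 0.1 kg. This point: middle of its length, on the bar, half-way up its thickness. x along the bar to the head end, z up. May be absent.
- lane_pendulum (a point): Middle of the tray lane for the pendulum, on the lane's floor (3 mm above the table); leftmost (the tray's +y), longest, 175 mm long and 62 mm wide inside. x runs along the lane to the label end of the tray (away from the robot), y to the tray's left, z up.
- lane_hammer (a point): Middle of the tray lane for the hammer, on the lane's floor (3 mm above the table); second from the left, second longest, 147 mm long and 62 mm wide inside. x runs along the lane to the label end of the tray (away from the robot), y to the tray's left, z up.
- lane_crank (a point): Middle of the tray lane for the crank, on the lane's floor (3 mm above the table); third from the left, third longest, 122 mm long and 62 mm wide inside. x runs along the lane to the label end of the tray (away from the robot), y to the tray's left, z up.
- lane_fork (a point): Middle of the tray lane for the fork, on the lane's floor (3 mm above the table); rightmost, shortest, 102 mm long and 62 mm wide inside. x runs along the lane to the label end of the tray (away from the robot), y to the tray's left, z up.
- tray: Fixed shallow wooden parts tray, 188 mm (x) by 268 mm (y), four side-by-side lanes along x divided by 4 mm walls whose tops are 9 mm above the table; solid blocks at the robot end shorten the lanes so that each is 12 mm longer than its part. Origin under its centre; its label stands up behind the middle of its far (+x) edge.
- ticket_label (a point): Centre of the face of the bar-code label on the free-standing job-ticket holder (dark plate on a round brass foot, fixed), far side of the table: 56 by 40 mm, 75 mm above the table, facing the robot side and leaning back 30 degrees, so a level wand reads it. x points into the label (its face looks to -x and upward), y to the left along it.
- tray_label (a point): Centre of the face of the bar-code label on the dark plate standing at the tray's far edge (fixed to the tray): 56 by 40 mm, 75 mm above the table, facing the robot side and leaning back 30 degrees, so a level wand reads it. x points into the label (its face looks to -x and upward), y to the left along it.
- wand_mid (a point): Hand-held scanner wand: grey plastic bar with a square 32 by 32 mm section, 150 mm long, 0.16 kg, dark rubber collar and glass window at the nose. This point: its centre. x along it to the nose (the beam leaves along +x), z up as it starts; any of its four sides may be up.
- wand_nose (a point): Centre of the wand's window, 75 mm in front of wand_mid; axes as wand_mid. The beam is the straight line from here along +x.
- rest_seat (a point): Fixed black scanner rest in which the wand starts: a strip 150 mm long, 24 mm wide, with a pair of upright cheeks at 50 mm either side of the middle (each 20 mm along x, 42 mm apart inside, tops 24 mm above the table). This point: middle of the seat, 8 mm above the table, on which the wand's underside lies; x along the wand. The 80 mm between the cheeks is free for fingers.
- wand: The scanner wand; origin at the centre of its underside as it starts, 16 mm below wand_mid, same axes.
- alarm_clock: Bystander, to be left alone: steel alarm clock, 90 mm tall. Origin at its underside.
- mantel_clock: Bystander, to be left alone: brass mantel clock, 76 mm tall. Origin at its underside.
- mug: Bystander, to be left alone: white mug, 85 mm tall. Origin at its underside.
- oil_bottle: Bystander, to be left alone: small oil bottle, 70 mm tall, 32 mm wide. Origin at its underside.
- screw_jar: Bystander, to be left alone: glass jar, 50 mm tall, 52 mm wide. Origin at its underside.
- screwdriver: Bystander, to be left alone: screwdriver, 160 mm long. Origin at its underside.
- dust_dish: Bystander, to be left alone: steel dish, 64 mm wide, 30 mm tall. Origin at its underside.

How it is judged:
By the outcome, as a careful person would: the job done as asked, in the order asked, and still so for the second after the job is handed in, with the robot touching nothing.
Of pendulum, hammer, crank, fork only 2 to 4 are there at a start; the rules pass over those that are not, and their reading is None.
At some moment in a run one of pendulum, hammer, crank, fork, wand may be knocked a few centimetres aside while the robot is not near it.
Once in a run the grip may slacken for a moment while it holds something.
It also fails if it takes over 210 s, if anything falls off the work surface, if the arm or the gripper's body presses on something with over 40 N, if the wrist force passes 120 N, or if a joint passes its speed limit or range.

## Robot

A 6-joint arm with a two-finger parallel gripper is mounted at the origin on the work surface. World frame = base frame: x ahead of the robot, y to its left, z up, the work surface at z = 0. Lengths are in m, angles in rad, forces in N, time in s.
With the tool pointing down it reaches from about 0.25 to 0.725 m from the base axis. Payload 4 kg.
Tool frame: the origin (TCP) lies on the centre line of the jaws, within the pads' length; the fingertips stand 17 mm ahead of it and the grasp point (between the pads) lies 2 mm behind it; z points along the fingers, y is the line along which they close (so a half turn about z gives the same grasp; the last joint's range is limited). The gripper opens to 85 mm and grips with 20 to 120 N. Pads are 22 mm wide; open, the fingers measure 114 mm over their backs; the gripper's body (76 mm by 85 mm) begins 54 mm behind the grasp point. The pads swing forward as they close: fully open they stand 13 mm farther back than shut.
Start: joints at [-1.32, 0.241, 0.005, 1.335, 0, 1.571], TCP at [0.124, -0.484, 0.248] pointing down, gripper open.
Joint ranges: [-2.72, 2.72], [-1.05, 1.87], [-1.09, 1.28], [-1.99, 2.15], [-1.42, 1.44], [-3.14, 3.14]. Speed limits (rad/s): [2.79, 2.79, 3.14, 3.14, 3.14, 3.14].

## Interface

Orientations are given as a unit quaternion [x, y, z, w].
In Python, from workcell import bot, camera, get_calibration gives the robot as it stands.
- The arm moves only by the tool apply_moves, never from a script. Its argument "steps" is a list of rows, each a list of 3 entries, a list of its own where there are three numbers: the shift along the tool's x, y, z as a fraction of full scale, then the turn, a rotation vector about the tool's x, y, z as a fraction of full scale, then the opening, from 0 (shut) to 1 (fully open). A call has exactly 8 rows; each row shifts and turns the commanded pose from where the row before left it, along the tool's axes as they then stand; what a row does not reach is not made up. Full scale, the value 1, is 20 cm for a shift and pi rad for a turn. A row lasts 1/12 s, in which the tool goes at most 41.7 mm and 7.16 degrees, less where a joint would pass 70% of its speed; a pose out of reach is approached as far as the arm can. A call with a number of a shift or a turn outside -1 to 1 is refused whole. A call with a gripper value outside its range is refused whole. The fingers move at their own pace and stop on an object; the grip force is fixed at half the most. Time passes only in rows, so rows that do not move let the fingers close, or fill a call up. It gives the time, the measured TCP pose, the force, the opening and the grip force at its end, in the units of the state.
- bot.get_obs(): the state, without advancing time (a new reading comes with each control period).
- camera(name): name is "scene" or "top" or "wrist"; returns (picture, depth): 480x640x3 uint8, red, green, blue; 480x640 float32, m along the optical axis (not along the pixel's ray), 0 where there is no reading.
- get_calibration(name): a dict with "fov_y" (degrees; the focal length in pixels is half the picture's height over the tangent of half this angle, whatever the lens; pixels are square), "cx", "cy" (the principal point, pixels), "dist_coeffs" ([k1, k2, p1, p2, k3] as OpenCV has them; the pictures are not rectified), "rvec" (rotation vector, rad) and "tvec" (3), from world to camera coordinates, as OpenCV has them. Camera axes: x right, y down, z forward; pixel columns grow to the right and rows downward; lengths in m; the calibration is good to about 2 mm. A picture is of the moment at which its call begins: read the wrist's pose just before it. get_calibration takes no time and is no camera call; for the wrist camera it gives the pose at the moment of the call.
- bot.job_done(): hands the job in; it is judged then, once.
The state is a dict: "clock": time; "joint_pos": joint angles; "joint_vel": joint speeds; "tau": joint torques, N m; "eef_pos": TCP position; "tool_rot": TCP orientation; "ft_force": force on the tool from outside, world axes, zero at the start; "ft_torque": the same for the moment, N m; "grip_width": finger opening in m; "grasp_force": force on a finger pad.
Only numpy, scipy, OpenCV 4.12 (cv2) and the standard library are available. Lean on these libraries where they do the work, as an engineer would, in place of code of your own. Each camera call takes 0.05 s, during which the arm holds its last target. There are 200 camera calls.

## Working session

There is one attempt and no reset: what is moved stays moved. The work goes in short steps, Python scripts to look and compute and a tool call to move; the robot and the scene stay as the last step left them, time stands still between calls to the robot, and variables do not carry over. Pictures are saved under pics/ and viewed, at most 14 in all, crops included, and the job is handed in when it is done.

Besides the shell and the picture viewer there is one more tool, called after "Call:" as name(argument=value, ...), one argument or row to a line, values as JSON. apply_moves: Moves the arm, as the interface text tells. Its arguments: {"type":"object","properties":{"steps":{"type":"array"}},"required":["steps"]}

```bash
mkdir -p pics; ls
python3 - <<'E'
from workcell import bot,camera,get_calibration
import cv2
o=bot.get_obs();print(o)
for n in("top","scene"):
    p,d=camera(n);cv2.imwrite(f"pics/{n}0.png",p[...,::-1]);import numpy as np;np.save(f"pics/{n}0.npy",d)
    print(n,get_calibration(n))
print(get_calibration("wrist"))
E
```

```text
pics
{'clock': 0.0, 'joint_pos': array([-1.31998703e+00,  2.41444571e-01,  3.67781588e-03,  1.33522273e+00,
        2.92724381e-05,  1.57084434e+00]), 'joint_vel': array([ 0.0013983 ,  0.00142665, -0.00038142,  0.00114419, -0.00130158,
       -0.00042044]), 'tau': array([-1.08813398e-03, -3.72316504e+01,  2.52408725e+01,  1.69588550e-02,
       -1.47751043e-04,  2.54275236e-06]), 'eef_pos': array([ 0.12394642, -0.48374608,  0.24737946]), 'tool_rot': array([ 9.92149544e-01,  1.25052305e-01, -1.22661058e-04, -1.08979715e-03]), 'ft_force': array([0.74242947, 0.03592021, 0.16434426]), 'ft_torque': array([ 0.00285001, -0.004333  ,  0.0497104 ]), 'grasp_force': 0.0, 'grip_width': 0.0852665860899395}
top {'fov_y': 45.6223903401892, 'cx': 307.21394253902594, 'cy': 246.03731621182197, 'dist_coeffs': array([-0.14512208,  0.        ,  0.        ,  0.        ,  0.        ]), 'rvec': array([ 2.17388067, -2.16285536,  0.14282618]), 'tvec': array([-0.04989584,  0.57145792,  1.77605987])}
scene {'fov_y': 56.220049376333236, 'cx': 327.8402900455414, 'cy': 240.17151689513662, 'dist_coeffs': array([-0.02173933,  0.        ,  0.        ,  0.        ,  0.        ]), 'rvec': array([ 1.00447596,  2.41591712, -1.08982961]), 'tvec': array([ 0.42405661, -0.19536966,  1.36042124])}
{'fov_y': 62.130426174968036, 'cx': 316.86314613836527, 'cy': 241.05533238812725, 'dist_coeffs': array([0.01523134, 0.        , 0.        , 0.        , 0.        ]), 'rvec': array([-2.28410222,  1.77385699,  0.27229201]), 'tvec': array([-0.4988966 , -0.0390213 ,  0.38003139])}
```

View pics/top0.png

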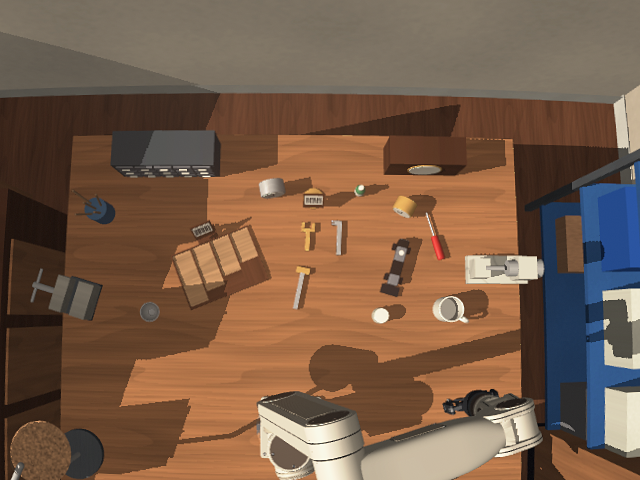

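View pics/scene0.png

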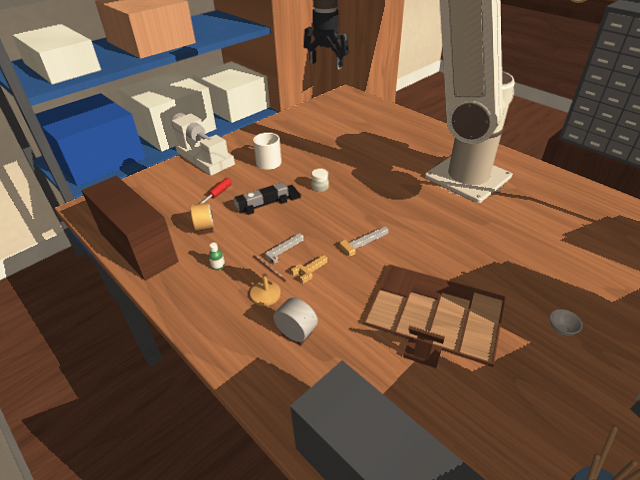

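The top view shows the hammer at (302,287), fork (308,235), crank (338,237), wand in its rest (397,267), tray (220,265), ticket label (313,200) and tray label (203,230). I see no pendulum. The scene view agrees.

```bash
cat > h.py <<'E'
import numpy as np,cv2
from workcell import bot,camera,get_calibration
from scipy.spatial.transform import Rotation as R
def K(c):
    f=240/np.tan(np.radians(c["fov_y"]/2));return np.array([[f,0,c["cx"]],[0,f,c["cy"]],[0,0,1]])
def ray(c,uv):
    n=cv2.undistortPoints(np.array(uv,float).reshape(-1,1,2),K(c),c["dist_coeffs"])[:,0]
    Rm=cv2.Rodrigues(c["rvec"])[0];o=-Rm.T@c["tvec"];d=np.c_[n,np.ones(len(n))]@Rm
    return o,d
def onz(c,uv,z):
    o,d=ray(c,uv);return o+d*((z-o[2])/d[:,2])[:,None]
def cloud(c,dep):
    v,u=np.mgrid[0:480,0:640];o,d=ray(c,np.c_[u.ravel(),v.ravel()])
    return (o+d*dep.reshape(-1,1)).reshape(480,640,3)
def proj(c,P):
    return cv2.projectPoints(np.array(P,float).reshape(-1,3),c["rvec"],c["tvec"],K(c),c["dist_coeffs"])[0][:,0]
def comps(c,dep,zlo,zhi,box,minpix=20):
    """height-thresholded blobs: box=(x0,x1,y0,y1)"""
    P=cloud(c,dep);m=(dep>0)&(P[...,2]>zlo)&(P[...,2]<zhi)&(P[...,0]>box[0])&(P[...,0]<box[1])&(P[...,1]>box[2])&(P[...,1]<box[3])
    n,l,s,_=cv2.connectedComponentsWithStats(m.astype(np.uint8),connectivity=8);out=[]
    for i in range(1,n):
        if s[i,4]<minpix: continue
        q=P[l==i];(cx,cy),(w,h),a=cv2.minAreaRect(q[:,:2].astype(np.float32)*1000)
        out.append(dict(n=int(s[i,4]),px=(s[i,:4]).tolist(),c=(round(cx),round(cy)),wh=(round(w),round(h)),a=round(a),mean=np.round(q.mean(0)*1000,1).tolist(),zmax=round(q[:,2].max()*1000)))
    return out
def wpic(name):
    o=bot.get_obs();c=get_calibration("wrist");p,d=camera("wrist");cv2.imwrite(f"pics/{name}.png",p[...,::-1]);np.save(f"pics/{name}.npy",d)
    return o,c,p,d
E
python3 - <<'E'
from h import *
c=get_calibration("top");d=np.load("pics/top0.npy")
for b in comps(c,d,.008,.2,(.2,.95,-.5,.6),10):print(b)
p=cv2.imread("pics/top0.png");cv2.imwrite("pics/crop0.png",cv2.resize(p[170:330,150:350],None,fx=4,fy=3.75,interpolation=cv2.INTER_CUBIC)[:600])
pts=[(302,287),(308,235),(338,237),(397,267),(220,265)]
print(onz(c,pts,.016).round(3))
E
```

```text
{'n': 4918, 'px': [110, 130, 111, 49], 'c': (856, 415), 'wh': (123, 352), 'a': 0, 'mean': [846.7, 393.5, 129.1], 'zmax': 160}
{'n': 2643, 'px': [383, 136, 73, 41], 'c': (858, -397), 'wh': (98, 205), 'a': 0, 'mean': [849.2, -391.2, 120.5], 'zmax': 155}
{'n': 457, 'px': [258, 178, 29, 22], 'c': (753, 67), 'wh': (49, 87), 'a': 13, 'mean': [749.7, 65.3, 72.7], 'zmax': 101}
{'n': 100, 'px': [355, 185, 11, 12], 'c': (752, -216), 'wh': (31, 32), 'a': 70, 'mean': [750.5, -214.6, 45.3], 'zmax': 76}
{'n': 345, 'px': [303, 189, 23, 20], 'c': (726, -67), 'wh': (67, 71), 'a': 80, 'mean': [715.8, -65.1, 64.8], 'zmax': 107}
{'n': 221, 'px': [95, 194, 20, 28], 'c': (680, 591), 'wh': (62, 18), 'a': 0, 'mean': [680.0, 591.5, 71.7], 'zmax': 193}
{'n': 388, 'px': [391, 195, 27, 23], 'c': (705, -364), 'wh': (77, 72), 'a': 63, 'mean': [696.8, -353.4, 61.8], 'zmax': 90}
{'n': 14, 'px': [94, 211, 6, 3], 'c': (658, 592), 'wh': (16, 7), 'a': 59, 'mean': [658.3, 593.4, 152.1], 'zmax': 192}
{'n': 231, 'px': [426, 213, 19, 47], 'c': (610, -457), 'wh': (156, 28), 'a': 18, 'mean': [586.6, -464.0, 20.6], 'zmax': 37
[... 2170 characters left out ...]
8, 6, 8], 'c': (427, 342), 'wh': (14, 21), 'a': 54, 'mean': [426.9, 340.7, 11.8], 'zmax': 19}
{'n': 209, 'px': [434, 296, 21, 27], 'c': (372, -474), 'wh': (51, 81), 'a': 90, 'mean': [371.8, -466.7, 54.0], 'zmax': 92}
{'n': 240, 'px': [140, 302, 20, 21], 'c': (359, 450), 'wh': (63, 60), 'a': 36, 'mean': [361.4, 454.5, 21.3], 'zmax': 39}
{'n': 25, 'px': [191, 303, 10, 7], 'c': (381, 307), 'wh': (10, 33), 'a': 24, 'mean': [380.9, 306.1, 12.0], 'zmax': 23}
{'n': 226, 'px': [371, 307, 18, 17], 'c': (355, -275), 'wh': (50, 49), 'a': 22, 'mean': [354.7, -273.5, 43.7], 'zmax': 59}
[[ 0.443 -0.031  0.016]
 [ 0.609 -0.05   0.016]
 [ 0.604 -0.146  0.016]
 [ 0.508 -0.336  0.016]
 [ 0.511  0.231  0.016]]
```

View pics/crop0.png

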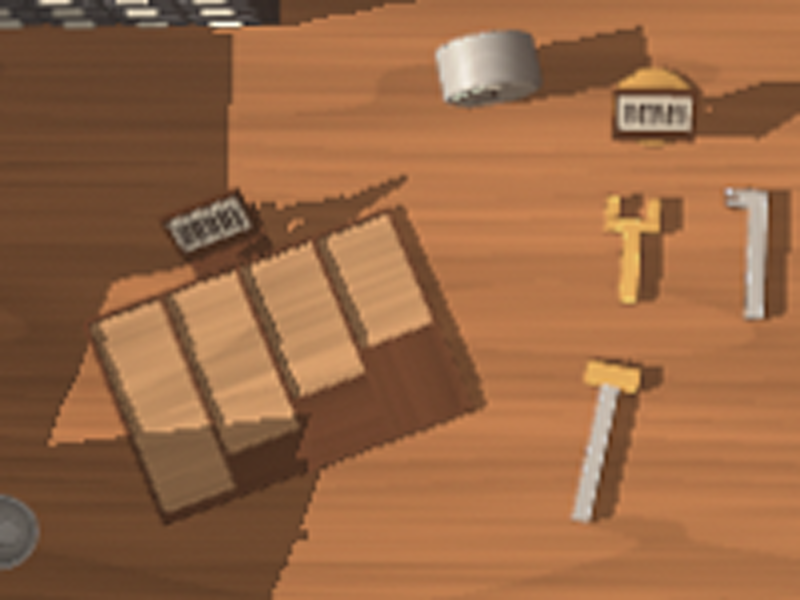

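The crop shows the hammer with its head away from the robot, the fork with its prongs away, and the crank with its arm to the left at its far end. The tray is yawed about +24°. Next I work out the wrist-camera offset and a move helper.

```bash
cat >> h.py <<'E'
def plan(pos,yaw,n,start=None,pitchR=None):
    """n equal rows (screw-free twist) to TCP pos, tool down with tool-x at world yaw(deg)"""
    o=bot.get_obs()
    p0,R0=(o["eef_pos"],R.from_quat(o["tool_rot"])) if start is None else (np.array(start[0]),down(start[1]))
    D=R0.inv()*down(yaw);rv=D.as_rotvec()/n;r=R.from_rotvec(rv)
    S=sum(np.linalg.matrix_power(r.as_matrix(),k) for k in range(n))
    s=np.linalg.solve(S,R0.inv().apply(np.array(pos)-p0))
    mm=np.linalg.norm(s)*1000;dg=np.degrees(np.linalg.norm(rv))
    print(f"n={n} row: [{np.round(s/.2,4).tolist()}, {np.round(rv/np.pi,4).tolist()}]  mm/row {mm:.1f} deg/row {dg:.2f}", "TOO FAST" if mm>41.6 or dg>7.1 else "")
def down(yaw):
    a=np.radians(yaw);return R.from_matrix(np.array([[np.cos(a),np.sin(a),0],[np.sin(a),-np.cos(a),0],[0,0,-1]]))
def yawof(o):
    x=R.from_quat(o["tool_rot"]).apply([1,0,0]);return np.degrees(np.arctan2(x[1],x[0]))
E
python3 - <<'E'
from h import *
o=bot.get_obs();c=get_calibration("wrist");Rm=cv2.Rodrigues(c["rvec"])[0];cp=-Rm.T@c["tvec"]
Rt=R.from_quat(o["tool_rot"])
print("cam in tool",Rt.inv().apply(cp-o["eef_pos"]),"cam axes in tool\n",(Rt.inv().as_matrix()@Rm.T).round(3),"yaw",yawof(o))
for y in (-17,0): plan((.47,-.31,.30),y,16)
E
```

```text
cam in tool [ 7.52534898e-02  6.51451525e-05 -1.25930845e-01] cam axes in tool
 [[-0.001 -0.955 -0.297]
 [ 1.    -0.001 -0.   ]
 [ 0.    -0.297  0.955]] yaw 14.372287978563813
n=16 row: [[0.1092, -0.0557, -0.0164], [-0.0, 0.0, 0.0109]]  mm/row 24.7 deg/row 1.96 
n=16 row: [[0.1147, -0.0396, -0.0164], [-0.0, 0.0, 0.005]]  mm/row 24.5 deg/row 0.90
```

```bash
python3 -c "
from h import *
plan((.50,-.32,.26),-17,16)"
```

```text
n=16 row: [[0.1187, -0.0525, -0.0039], [-0.0, 0.0, 0.0109]]  mm/row 26.0 deg/row 1.96
```

Call:
apply_moves(
  steps=[
    [[0.119,-0.0525,-0.004],[0,0,0.0109],1],
    [[0.119,-0.0525,-0.004],[0,0,0.0109],1],
    [[0.119,-0.0525,-0.004],[0,0,0.0109],1],
    [[0.119,-0.0525,-0.004],[0,0,0.0109],1],
    [[0.119,-0.0525,-0.004],[0,0,0.0109],1],
    [[0.119,-0.0525,-0.004],[0,0,0.0109],1],
    [[0.119,-0.0525,-0.004],[0,0,0.0109],1],
    [[0.119,-0.0525,-0.004],[0,0,0.0109],1],
  ],
)

```text
clock: 0.77
eef_pos: [0.3021, -0.3754, 0.2544]
tool_rot: [1.0, -0.012, -0.0, -0.0]
ft_force: [-0.4, -0.4, -0.5]
grip_width: 0.0856
grasp_force: 0.0
```

Call:
apply_moves(
  steps=[
    [[0.119,-0.0525,-0.004],[0,0,0.0109],1],
    [[0.119,-0.0525,-0.004],[0,0,0.0109],1],
    [[0.119,-0.0525,-0.004],[0,0,0.0109],1],
    [[0.119,-0.0525,-0.004],[0,0,0.0109],1],
    [[0.119,-0.0525,-0.004],[0,0,0.0109],1],
    [[0.119,-0.0525,-0.004],[0,0,0.0109],1],
    [[0.119,-0.0525,-0.004],[0,0,0.0109],1],
    [[0.119,-0.0525,-0.004],[0,0,0.0109],1],
  ],
)

```text
clock: 1.43
eef_pos: [0.5021, -0.3199, 0.2605]
tool_rot: [0.989, -0.149, -0.001, -0.0]
ft_force: [0.3, -0.5, 0.0]
grip_width: 0.0854
grasp_force: 0.0
```

```bash
python3 -c "
from h import *
o,c,p,d=wpic('w1');print(o['clock'],o['eef_pos'],yawof(o),o['joint_pos'].round(2))
o=bot.get_obs();print(o['eef_pos'],o['joint_vel'].round(3))
for b in comps(c,d,.008,.09,(.3,.8,-.45,.0),60):print(b)
for z in (.028,.034): 
  for b in comps(c,d,z,.05,(.38,.62,-.45,-.22),60):print(b)
"
```

```text
1.4333 [ 0.5020936  -0.31990615  0.26053469] -17.09587144326122 [-0.57  0.43  0.31  1.45  0.    2.87]
[ 0.50664462 -0.31898238  0.25978887] [-0.032 -0.043 -0.1   -0.005 -0.019 -0.142]
{'n': 8984, 'px': [296, 85, 67, 196], 'c': (507, -334), 'wh': (58, 183), 'a': 74, 'mean': [511.4, -335.6, 33.4], 'zmax': 44}
{'n': 2873, 'px': [53, 87, 88, 123], 'c': (602, -142), 'wh': (34, 110), 'a': 88, 'mean': [610.8, -150.1, 15.3], 'zmax': 19}
{'n': 1821, 'px': [0, 125, 39, 102], 'c': (605, -56), 'wh': (24, 92), 'a': 73, 'mean': [602.7, -57.7, 14.7], 'zmax': 19}
{'n': 2767, 'px': [25, 274, 67, 120], 'c': (439, -24), 'wh': (45, 136), 'a': 78, 'mean': [455.0, -29.7, 15.2], 'zmax': 19}
{'n': 2594, 'px': [299, 319, 48, 65], 'c': (355, -281), 'wh': (48, 49), 'a': 33, 'mean': [360.2, -282.4, 40.8], 'zmax': 53}
{'n': 6409, 'px': [310, 85, 40, 174], 'c': (522, -339), 'wh': (33, 151), 'a': 74, 'mean': [527.4, -340.2, 40.4], 'zmax': 44}
{'n': 6395, 'px': [310, 85, 40, 174], 'c': (522, -339), 'wh': (33, 151), 'a': 74, 'mean': [527.3, -340.1, 40.4], 'zmax': 44}
```

View pics/w1.png

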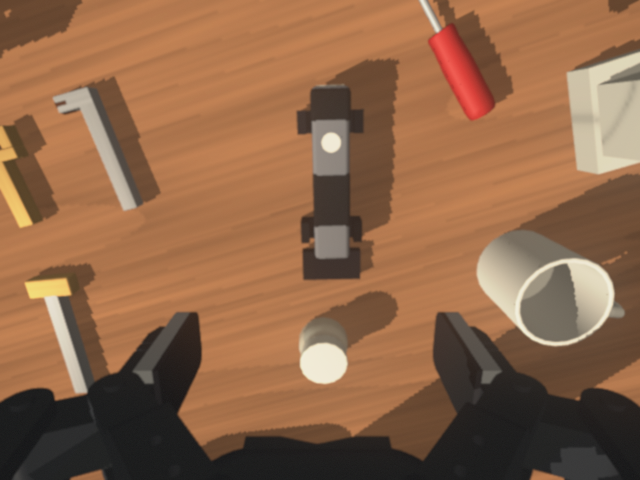

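The wrist view shows the wand centred near (330,172) with its dark collar end at the top (328,95), so the nose points away from the robot at about -16°. Next I look at both labels.

```bash
python3 -c "
from h import *
o,c,p,d=wpic('w2');print(o['clock'],o['eef_pos'],yawof(o))
for b in comps(c,d,.030,.05,(.38,.62,-.45,-.22),60):print(b)
P=cloud(c,d);m=(P[...,2]>.034)&(P[...,2]<.05)&(P[...,0]>.42)&(abs(P[...,1]+.34)<.07)
q=P[m][:,:2];print(cv2.minAreaRect((q*1000).astype(np.float32)))
plan((.60,-.09,.28),0,12); plan((.50,.20,.30),22,12,start=((.60,-.09,.28),0))"
```

```text
1.4833 [ 0.50664462 -0.31898238  0.25978887] -16.974529884503607
{'n': 6373, 'px': [313, 91, 41, 173], 'c': (523, -339), 'wh': (34, 150), 'a': 74, 'mean': [527.8, -340.3, 40.4], 'zmax': 43}
((522.7593383789062, -338.7304382324219), (33.51723098754883, 150.05972290039062), 73.80259704589844)
n=12 row: [[0.0243, -0.1011, -0.0085], [-0.0, 0.0, -0.0078]]  mm/row 20.9 deg/row 1.40 
n=12 row: [[-0.02, -0.127, -0.0083], [0.0, 0.0, -0.0102]]  mm/row 25.8 deg/row 1.83
```

Call:
apply_moves(
  steps=[
    [[0.0243,-0.1011,-0.0085],[0,0,-0.0078],1],
    [[0.0243,-0.1011,-0.0085],[0,0,-0.0078],1],
    [[0.0243,-0.1011,-0.0085],[0,0,-0.0078],1],
    [[0.0243,-0.1011,-0.0085],[0,0,-0.0078],1],
    [[0.0243,-0.1011,-0.0085],[0,0,-0.0078],1],
    [[0.0243,-0.1011,-0.0085],[0,0,-0.0078],1],
    [[0.0243,-0.1011,-0.0085],[0,0,-0.0078],1],
    [[0.0243,-0.1011,-0.0085],[0,0,-0.0078],1],
  ],
)

```text
clock: 2.2
eef_pos: [0.5725, -0.1703, 0.2743]
tool_rot: [0.999, -0.05, -0.001, -0.0]
ft_force: [-0.5, 0.2, -0.8]
grip_width: 0.0854
grasp_force: 0.0
```

Call:
apply_moves(
  steps=[
    [[0.0243,-0.1011,-0.0085],[0,0,-0.0078],1],
    [[0.0243,-0.1011,-0.0085],[0,0,-0.0078],1],
    [[0.0243,-0.1011,-0.0085],[0,0,-0.0078],1],
    [[0.0243,-0.1011,-0.0085],[0,0,-0.0078],1],
    [[0,0,0],[0,0,0],1],
    [[0,0,0],[0,0,0],1],
    [[0,0,0],[0,0,0],1],
    [[0,0,0],[0,0,0],1],
  ],
)

```text
clock: 2.87
eef_pos: [0.597, -0.0926, 0.2812]
tool_rot: [1.0, -0.002, -0.0, 0.0]
ft_force: [-0.1, -0.4, 0.3]
grip_width: 0.0852
grasp_force: 0.0
```

```bash
python3 -c "
from h import *
o,c,p,d=wpic('lab1');print(o['clock'],o['eef_pos'],yawof(o));np.savez('pics/lab1c.npz',**c)"
```

```text
2.8667 [ 0.59700873 -0.09261653  0.28123756] -0.2594077377036269
```

View pics/lab1.png

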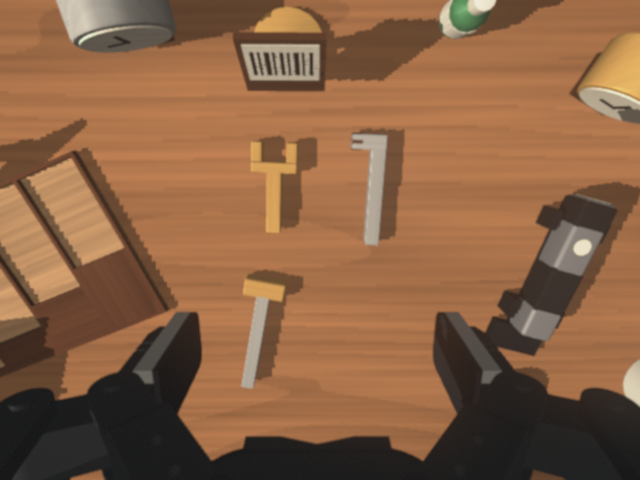

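Call:
apply_moves(
  steps=[
    [[-0.02,-0.127,-0.0083],[0,0,-0.0102],1],
    [[-0.02,-0.127,-0.0083],[0,0,-0.0102],1],
    [[-0.02,-0.127,-0.0083],[0,0,-0.0102],1],
    [[-0.02,-0.127,-0.0083],[0,0,-0.0102],1],
    [[-0.02,-0.127,-0.0083],[0,0,-0.0102],1],
    [[-0.02,-0.127,-0.0083],[0,0,-0.0102],1],
    [[-0.02,-0.127,-0.0083],[0,0,-0.0102],1],
    [[-0.02,-0.127,-0.0083],[0,0,-0.0102],1],
  ],
)

```text
clock: 3.58
eef_pos: [0.5434, 0.1065, 0.2948]
tool_rot: [0.992, 0.126, -0.0, 0.0]
ft_force: [1.1, 0.9, -0.1]
grip_width: 0.0856
grasp_force: 0.0
```

Call:
apply_moves(
  steps=[
    [[-0.02,-0.127,-0.0083],[0,0,-0.0102],1],
    [[-0.02,-0.127,-0.0083],[0,0,-0.0102],1],
    [[-0.02,-0.127,-0.0083],[0,0,-0.0102],1],
    [[-0.02,-0.127,-0.0083],[0,0,-0.0102],1],
    [[0,0,0],[0,0,0],1],
    [[0,0,0],[0,0,0],1],
    [[0,0,0],[0,0,0],1],
    [[0,0,0],[0,0,0],1],
  ],
)

```text
clock: 4.25
eef_pos: [0.4989, 0.1975, 0.3013]
tool_rot: [0.982, 0.189, -0.0, 0.0]
ft_force: [0.2, 0.4, -0.9]
grip_width: 0.0853
grasp_force: 0.0
```

```bash
python3 -c "
from h import *
o,c,p,d=wpic('lab2');print(o['clock'],o['eef_pos'],yawof(o));np.savez('pics/lab2c.npz',**c)"
```

```text
4.25 [0.49887686 0.19747646 0.30129944] 21.73945119421799
```

View pics/lab2.png

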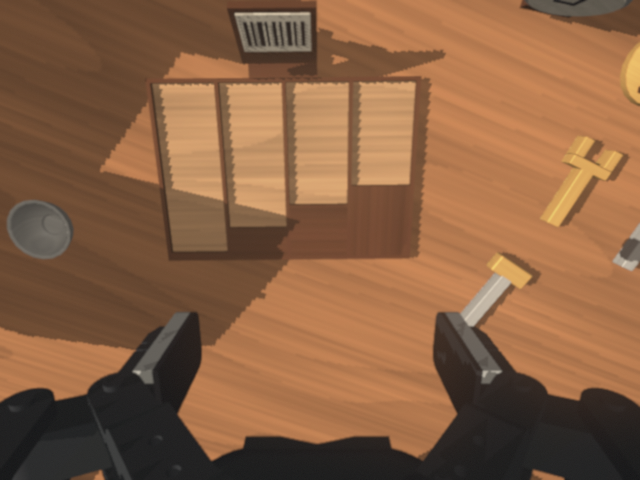

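lab1 shows the ticket label at (283,63), and lab2 shows the tray label at (275,33) with the tray outline from (151,80) to (418,258). Next I measure both.

```bash
cat > lab.py <<'E'
from h import *
def label(n,box):
    c=dict(np.load(f"pics/{n}c.npz"));p=cv2.imread(f"pics/{n}.png");d=np.load(f"pics/{n}.npy")
    P=cloud(c,d);u0,u1,v0,v1=box
    m=np.zeros((480,640),np.uint8);m[v0:v1,u0:u1]=((p.min(2)>85)&(p.max(2)-p.min(2)<50))[v0:v1,u0:u1]
    m=cv2.morphologyEx(m,cv2.MORPH_CLOSE,np.ones((7,7)))
    k,l,s,_=cv2.connectedComponentsWithStats(m);i=1+s[1:,4].argmax();m=(l==i)&(d>0)&(P[...,2]>.04)&(P[...,2]<.11)
    q=P[m];ctr=np.median(q,0)
    for _ in range(3):
        U,S,Vt=np.linalg.svd(q-q.mean(0),full_matrices=False);r=(q-q.mean(0))@Vt[2];q=q[abs(r)<.006]
    nrm=Vt[2]*np.sign(Vt[2][2]);h=np.cross([0,0,1],-nrm);h/=np.linalg.norm(h);up=np.cross(nrm,h)
    c0=q.mean(0);ab=np.c_[(q-c0)@h,(q-c0)@up]*1000
    r=cv2.minAreaRect(ab.astype(np.float32));ctr=c0+(r[0][0]*h+r[0][1]*up)/1000
    print(n,"box",s[i,:4],"rect",r,"ctr",ctr.round(4),"elev",np.degrees(np.arcsin(nrm[2])).round(1),"yaw into",np.degrees(np.arctan2(-nrm[1],-nrm[0])).round(1))
    e=cv2.boxPoints(r)
    return ctr
label("lab1",(237,335,33,95));label("lab2",(225,325,3,65))
c=dict(np.load("pics/lab2c.npz"));d=np.load("pics/lab2.npy");P=cloud(c,d);X=P[100:250,175:410]
for z0 in (.006,.007):
    m=(d>0)&(P[...,2]>z0)&(P[...,2]<.02);m[:70]=0;m[270:]=0;m[:,:140]=0;m[:,440:]=0
    m=cv2.morphologyEx(m.astype(np.uint8),cv2.MORPH_OPEN,np.ones((3,3)))
    q=P[m>0][:,:2]*1000;print(z0,len(q),cv2.minAreaRect(q.astype(np.float32)))
    cv2.imwrite(f"pics/mask{int(z0*1000)}.png",m*255)
print("bench z near tray",np.median(P[265:290,200:400,2]), "floor",np.median(P[100:170,300:340,2]))
E
python3 lab.py
```

```text
lab1 box [241  44  79  37] rect ((0.48673439025878906, 3.061960220336914), (57.15951156616211, 45.26475524902344), 0.3661307096481323) ctr [ 0.7103 -0.0664  0.0744] elev 29.5 yaw into -0.4
lab2 box [234  12  77  40] rect ((0.1342315673828125, 2.5087203979492188), (56.864097595214844, 43.35410690307617), 0.08889088779687881) ctr [0.6147 0.2796 0.0757] elev 30.6 yaw into 22.1
0.006 15274 ((505.9486999511719, 234.94747924804688), (195.54428100585938, 269.12652587890625), 22.053865432739258)
0.007 14994 ((505.9486999511719, 234.94747924804688), (195.54428100585938, 269.12652587890625), 22.053865432739258)
bench z near tray 0.0006049249707429372 floor 0.0032187054901603174
```

```bash
cat >> h.py <<'E'
TY=22.1;TC=np.array([.5027,.2336])
def tray2w(x,y): 
    a=np.radians(TY);return TC+np.array([x*np.cos(a)-y*np.sin(a),x*np.sin(a)+y*np.cos(a)])
E
python3 - <<'E'
from h import *
c=dict(np.load("pics/lab2c.npz"));d=np.load("pics/lab2.npy");P=cloud(c,d).reshape(-1,3);a=np.radians(-TY)
r=(P[:,:2]-TC)@np.array([[np.cos(a),-np.sin(a)],[np.sin(a),np.cos(a)]]).T
for yc in (.099,.033,-.033,-.099):
    k=(abs(r[:,1]-yc)<.022)&(abs(r[:,0])<.12);b=np.round(r[k,0]*500).astype(int);
    z=P[k,2];u=np.unique(b);print(yc,[(int(i*2),round(np.median(z[b==i])*1000,1)) for i in u if abs(i*2)>12 and (b==i).sum()>3 and (i*2>74 or i*2<-0)][::1])
# walls across y
k=(r[:,0]>.0)&(r[:,0]<.07);b=np.round(r[k,1]*500).astype(int);z=P[k,2]
print([(int(i*2),round(np.median(z[b==i])*1000,1)) for i in np.unique(b) if abs(i*2)<140 and np.median(z[b==i])>.005])
E
```

```text
0.099 [(-120, np.float64(0.8)), (-118, np.float64(0.4)), (-116, np.float64(0.4)), (-114, np.float64(0.5)), (-112, np.float64(0.3)), (-110, np.float64(0.8)), (-108, np.float64(0.8)), (-106, np.float64(0.7)), (-104, np.float64(0.7)), (-102, np.float64(0.5)), (-100, np.float64(0.6)), (-98, np.float64(0.7)), (-94, np.float64(9.0)), (-92, np.float64(9.8)), (-90, np.float64(9.7)), (-88, np.float64(9.4)), (-86, np.float64(9.5)), (-84, np.float64(4.8)), (-82, np.float64(3.3)), (-80, np.float64(3.8)), (-78, np.float64(3.6)), (-76, np.float64(3.3)), (-74, np.float64(3.6)), (-72, np.float64(3.6)), (-70, np.float64(3.7)), (-68, np.float64(3.3)), (-66, np.float64(3.8)), (-64, np.float64(3.7)), (-62, np.float64(3.6)), (-60, np.float64(3.6)), (-58, np.float64(3.6)), (-56, np.float64(3.8)), (-54, np.float64(3.4)), (-52, np.float64(3.6)), (-50, np.float64(3.8)), (-48, np.float64(3.6)), (-46, np.float64(3.5)), (-44, np.float64(3.4)), (-42, np.float64(3.6)), (-40, np.float64(3.6)), (-38, np.float64(3.6)), (-36, np.float64(3.4)), (-34, np.float64(3.4)), (-32, np.float64(3.2)), (-30, np.float64(3.6)), (-
[... 5986 characters left out ...]
), (94, np.float64(9.3)), (96, np.float64(1.2)), (98, np.float64(0.2)), (100, np.float64(0.3)), (102, np.float64(0.3)), (104, np.float64(0.3)), (106, np.float64(0.3)), (108, np.float64(0.2)), (110, np.float64(0.2)), (112, np.float64(0.3)), (114, np.float64(0.3)), (116, np.float64(0.2)), (118, np.float64(0.4)), (120, np.float64(0.4))]
[(-134, np.float64(9.1)), (-132, np.float64(9.3)), (-130, np.float64(5.7)), (-66, np.float64(9.3)), (-64, np.float64(8.9)), (-32, np.float64(427.2)), (-4, np.float64(360.4)), (-2, np.float64(10.1)), (0, np.float64(357.2)), (2, np.float64(357.9)), (66, np.float64(9.3)), (68, np.float64(8.8)), (130, np.float64(6.3)), (132, np.float64(9.3)), (134, np.float64(9.0))]
```

Lane centres are hammer (17.5,33), crank (30,-33) and fork (40,-99) mm in the tray frame. I turn the tool half round so the last joint stays mid-range, then go to the wand.

Call:
apply_moves(
  steps=[
    [[0,0,0],[0,0,-0.0329],1],
    [[0,0,0],[0,0,-0.0329],1],
    [[0,0,0],[0,0,-0.0329],1],
    [[0,0,0],[0,0,-0.0329],1],
    [[0,0,0],[0,0,-0.0329],1],
    [[0,0,0],[0,0,-0.0329],1],
    [[0,0,0],[0,0,-0.0329],1],
    [[0,0,0],[0,0,-0.0329],1],
  ],
)

```text
clock: 4.97
eef_pos: [0.4989, 0.1975, 0.3012]
tool_rot: [0.822, 0.569, -0.0, 0.0]
ft_force: [-0.2, 0.2, 0.7]
grip_width: 0.0859
grasp_force: 0.0
```

Call:
apply_moves(
  steps=[
    [[0,0,0],[0,0,-0.0329],1],
    [[0,0,0],[0,0,-0.0329],1],
    [[0,0,0],[0,0,-0.0329],1],
    [[0,0,0],[0,0,-0.0329],1],
    [[0,0,0],[0,0,-0.0329],1],
    [[0,0,0],[0,0,-0.0329],1],
    [[0,0,0],[0,0,-0.0329],1],
    [[0,0,0],[0,0,-0.0329],1],
  ],
)

```text
clock: 5.63
eef_pos: [0.4989, 0.1975, 0.3012]
tool_rot: [0.524, 0.852, -0.0, -0.0]
ft_force: [0.9, 0.2, 0.5]
grip_width: 0.0855
grasp_force: 0.0
```

Call:
apply_moves(
  steps=[
    [[0,0,0],[0,0,-0.0329],1],
    [[0,0,0],[0,0,-0.0329],1],
    [[0,0,0],[0,0,-0.0329],1],
    [[0,0,0],[0,0,-0.0329],1],
    [[0,0,0],[0,0,-0.0329],1],
    [[0,0,0],[0,0,-0.0329],1],
    [[0,0,0],[0,0,-0.0329],1],
    [[0,0,0],[0,0,-0.0329],1],
  ],
)

```text
clock: 6.3
eef_pos: [0.4989, 0.1975, 0.3012]
tool_rot: [0.138, 0.99, -0.0, -0.0]
ft_force: [0.5, 0.6, 0.6]
grip_width: 0.0853
grasp_force: 0.0
```

```bash
python3 -c "
from h import *
o=bot.get_obs();print(o['eef_pos'],yawof(o),o['joint_pos'].round(2));plan((.5227,-.3387,.18),163.8,16)"
```

```text
[0.49890531 0.19753251 0.30120982] 164.1547554496151 [ 0.38  0.3   0.22  1.49 -0.    0.65]
n=16 row: [[-0.0534, -0.159, 0.0379], [-0.0, -0.0, 0.0001]]  mm/row 34.4 deg/row 0.02
```

Call:
apply_moves(
  steps=[
    [[-0.0534,-0.159,0.0379],[0,0,0],1],
    [[-0.0534,-0.159,0.0379],[0,0,0],1],
    [[-0.0534,-0.159,0.0379],[0,0,0],1],
    [[-0.0534,-0.159,0.0379],[0,0,0],1],
    [[-0.0534,-0.159,0.0379],[0,0,0],1],
    [[-0.0534,-0.159,0.0379],[0,0,0],1],
    [[-0.0534,-0.159,0.0379],[0,0,0],1],
    [[-0.0534,-0.159,0.0379],[0,0,0],1],
  ],
)

```text
clock: 6.97
eef_pos: [0.51, -0.0722, 0.2404]
tool_rot: [0.14, 0.99, -0.0, 0.0]
ft_force: [0.6, 0.7, 0.2]
grip_width: 0.0855
grasp_force: 0.0
```

Call:
apply_moves(
  steps=[
    [[-0.0534,-0.159,0.0379],[0,0,0],1],
    [[-0.0534,-0.159,0.0379],[0,0,0],1],
    [[-0.0534,-0.159,0.0379],[0,0,0],1],
    [[-0.0534,-0.159,0.0379],[0,0,0],1],
    [[-0.0534,-0.159,0.0379],[0,0,0],1],
    [[-0.0534,-0.159,0.0379],[0,0,0],1],
    [[-0.0534,-0.159,0.0379],[0,0,0],1],
    [[-0.0534,-0.159,0.0379],[0,0,0],1],
  ],
)

```text
clock: 7.63
eef_pos: [0.5213, -0.3405, 0.1795]
tool_rot: [0.14, 0.99, 0.0, -0.0]
ft_force: [0.9, 1.0, -0.2]
grip_width: 0.0854
grasp_force: 0.0
```

Call:
apply_moves(
  steps=[
    [[0,0,0],[0,0,0],1],
    [[0,0,0],[0,0,0],1],
    [[0,0,0],[0,0,0],1],
    [[0,0,0],[0,0,0],1],
    [[0,0,0],[0,0,0],1],
    [[0,0,0],[0,0,0],1],
    [[0,0,0],[0,0,0],1],
    [[0,0,0],[0,0,0],1],
  ],
)

```text
clock: 8.3
eef_pos: [0.5226, -0.3369, 0.1807]
tool_rot: [0.139, 0.99, -0.0, 0.0]
ft_force: [-0.2, -0.5, 0.2]
grip_width: 0.0855
grasp_force: 0.0
```

```bash
cat >> h.py <<'E'
def rect(c,d,zlo,zhi,cen,rad):
    P=cloud(c,d);m=(d>0)&(P[...,2]>zlo)&(P[...,2]<zhi)&(np.hypot(P[...,0]-cen[0],P[...,1]-cen[1])<rad)
    q=P[m];r=cv2.minAreaRect((q[:,:2]*1000).astype(np.float32));return np.round(r[0],1),np.round(r[1],1),round(r[2],1),len(q),np.median(q[:,2]).round(4)
E
python3 -c "
from h import *
o,c,p,d=wpic('w3');print(o['clock'],o['eef_pos'],yawof(o),o['joint_pos'].round(2))
print(rect(c,d,.034,.05,(.523,-.339),.09))
plan((.5227,-.3387,.026),163.8,16)"
```

```text
8.3 [ 0.52258721 -0.33685433  0.18065121] 164.05033412970766 [-0.57  0.52  0.23  1.29  0.   -0.29]
(array([ 521.4, -339.6]), array([ 33.1, 148.5]), 74.3, 9528, np.float64(0.0404))
n=16 row: [[-0.0002, -0.0005, 0.0483], [-0.0, 0.0, 0.0001]]  mm/row 9.7 deg/row 0.01
```

Call:
apply_moves(
  steps=[
    [[0,-0.0005,0.0483],[0,0,0],1],
    [[0,-0.0005,0.0483],[0,0,0],1],
    [[0,-0.0005,0.0483],[0,0,0],1],
    [[0,-0.0005,0.0483],[0,0,0],1],
    [[0,-0.0005,0.0483],[0,0,0],1],
    [[0,-0.0005,0.0483],[0,0,0],1],
    [[0,-0.0005,0.0483],[0,0,0],1],
    [[0,-0.0005,0.0483],[0,0,0],1],
  ],
)

```text
clock: 9.02
eef_pos: [0.5219, -0.3383, 0.1016]
tool_rot: [0.139, 0.99, 0.0, -0.0]
ft_force: [-0.1, -0.5, 0.3]
grip_width: 0.0853
grasp_force: 0.0
```

Call:
apply_moves(
  steps=[
    [[0,-0.0005,0.0483],[0,0,0],1],
    [[0,-0.0005,0.0483],[0,0,0],1],
    [[0,-0.0005,0.0483],[0,0,0],1],
    [[0,-0.0005,0.0483],[0,0,0],1],
    [[0,-0.0005,0.0483],[0,0,0],1],
    [[0,-0.0005,0.0483],[0,0,0],1],
    [[0,-0.0005,0.0483],[0,0,0],1],
    [[0,-0.0005,0.0483],[0,0,0],1],
  ],
)

```text
clock: 9.68
eef_pos: [0.5218, -0.3391, 0.0246]
tool_rot: [0.139, 0.99, -0.0, 0.0]
ft_force: [0.0, -0.2, 0.5]
grip_width: 0.0854
grasp_force: 0.0
```

Call:
apply_moves(
  steps=[
    [[0,0,0],[0,0,0],1],
    [[0,0,0],[0,0,0],1],
    [[0,0,0],[0,0,0],1],
    [[0,0,0],[0,0,0],0],
    [[0,0,0],[0,0,0],0],
    [[0,0,0],[0,0,0],0],
    [[0,0,0],[0,0,0],0],
    [[0,0,0],[0,0,0],0],
  ],
)

```text
clock: 10.35
eef_pos: [0.5223, -0.3393, 0.0264]
tool_rot: [0.139, 0.99, -0.0, 0.001]
ft_force: [0.2, -0.1, -1.4]
grip_width: 0.0314
grasp_force: 60.6
```

Call:
apply_moves(
  steps=[
    [[0,0,0],[0,0,0],0],
    [[0,0,0],[0,0,0],0],
    [[0,0,0],[0,0,0],0],
    [[0,0,0],[0,0,0],0],
    [[0,0,0],[0,0,0],0],
    [[0,0,0],[0,0,0],0],
    [[0,0,0],[0,0,0],0],
    [[0,0,0],[0,0,0],0],
  ],
)

```text
clock: 11.02
eef_pos: [0.5223, -0.3393, 0.0262]
tool_rot: [0.139, 0.99, -0.0, 0.001]
ft_force: [-0.8, 0.4, 5.8]
grip_width: 0.031
grasp_force: 61.4
```

```bash
python3 -c "
from h import *
o=bot.get_obs();print(o['clock'],o['eef_pos'],yawof(o),o['grip_width'],o['grasp_force'],o['ft_force'])"
```

```text
11.0167 [ 0.52225495 -0.33929447  0.02616866] 163.98631587284177 0.030964557515398762 61.44081473350525 [-0.82254375  0.4307785   5.78104398]
```

Call:
apply_moves(
  steps=[
    [[0,0,-0.03],[0,0,0],0],
    [[0,0,-0.05],[0,0,0],0],
    [[0,0,-0.1],[0,0,0],0],
    [[0,0,-0.1],[0,0,0],0],
    [[0,0,-0.1],[0,0,0],0],
    [[0,0,-0.1],[0,0,0],0],
    [[0,0,-0.1],[0,0,0],0],
    [[0,0,-0.08],[0,0,0],0],
  ],
)

```text
clock: 11.68
eef_pos: [0.5217, -0.3391, 0.1594]
tool_rot: [0.139, 0.99, -0.0, 0.0]
ft_force: [0.2, 0.4, -2.1]
grip_width: 0.0314
grasp_force: 60.8
```

```bash
python3 -c "
from h import *
o=bot.get_obs();print(o['clock'],o['eef_pos'],yawof(o),o['grip_width'],o['grasp_force'])
plan((.5453,-.0664,.13),180,16)"
```

```text
11.6833 [ 0.52168803 -0.33906664  0.15938551] 163.98082871091745 0.03142657518647898 60.819865465164185
n=16 row: [[0.0053, 0.0856, 0.0092], [-0.0, 0.0, -0.0056]]  mm/row 17.3 deg/row 1.00
```

Call:
apply_moves(
  steps=[
    [[0.0053,0.0856,0.0092],[0,0,-0.0056],0],
    [[0.0053,0.0856,0.0092],[0,0,-0.0056],0],
    [[0.0053,0.0856,0.0092],[0,0,-0.0056],0],
    [[0.0053,0.0856,0.0092],[0,0,-0.0056],0],
    [[0.0053,0.0856,0.0092],[0,0,-0.0056],0],
    [[0.0053,0.0856,0.0092],[0,0,-0.0056],0],
    [[0.0053,0.0856,0.0092],[0,0,-0.0056],0],
    [[0.0053,0.0856,0.0092],[0,0,-0.0056],0],
  ],
)

```text
clock: 12.35
eef_pos: [0.5427, -0.2027, 0.1428]
tool_rot: [0.069, 0.998, 0.0, -0.001]
ft_force: [0.1, 0.6, -2.1]
grip_width: 0.0315
grasp_force: 60.8
```

Call:
apply_moves(
  steps=[
    [[0.0053,0.0856,0.0092],[0,0,-0.0056],0],
    [[0.0053,0.0856,0.0092],[0,0,-0.0056],0],
    [[0.0053,0.0856,0.0092],[0,0,-0.0056],0],
    [[0.0053,0.0856,0.0092],[0,0,-0.0056],0],
    [[0.0053,0.0856,0.0092],[0,0,-0.0056],0],
    [[0.0053,0.0856,0.0092],[0,0,-0.0056],0],
    [[0.0053,0.0856,0.0092],[0,0,-0.0056],0],
    [[0.0053,0.0856,0.0092],[0,0,-0.0056],0],
  ],
)

```text
clock: 13.02
eef_pos: [0.5447, -0.0657, 0.1282]
tool_rot: [-0.001, 1.0, -0.0, -0.0]
ft_force: [-0.2, 0.1, -1.3]
grip_width: 0.0314
grasp_force: 60.8
```

Call:
apply_moves(
  steps=[
    [[0,0,0],[0,0,0],0],
    [[0,0,0],[0,0,0],0],
    [[0,0,0],[0,0,0],0],
    [[0,0,0.05],[0,0,0],0],
    [[0,0,0.05],[0,0,0],0],
    [[0,0,0.05],[0,0,0],0],
    [[0,0,0.05],[0,0,0],0],
    [[0,0,0.05],[0,0,0],0],
  ],
)

```text
clock: 13.68
eef_pos: [0.5446, -0.0668, 0.0764]
tool_rot: [-0.001, 1.0, 0.0, -0.001]
ft_force: [-0.1, 0.7, -0.6]
grip_width: 0.0312
grasp_force: 60.8
```

Call:
apply_moves(
  steps=[
    [[0,0,0],[0,0,0],0],
    [[0,0,0],[0,0,0],0],
    [[0,0,0],[0,0,0],0],
    [[0,0,0],[0,0,0],0],
    [[0,0,0],[0,0,0],0],
    [[0,0,0],[0,0,0],0],
    [[0,0,0],[0,0,0],0],
    [[0,0,0],[0,0,0],0],
  ],
)

```text
clock: 14.35
eef_pos: [0.5454, -0.0665, 0.0785]
tool_rot: [-0.001, 1.0, -0.0, 0.0]
ft_force: [-0.3, -0.0, -1.4]
grip_width: 0.0311
grasp_force: 60.8
```

```bash
python3 -c "
from h import *
o,c,p,d=wpic('s1');np.savez('pics/s1c.npz',**c);print(o['clock'],o['eef_pos'],yawof(o),o['tool_rot'].round(4),o['grip_width'],o['grasp_force'])
plan((.5453,-.0664,.0772),180,4)"
```

```text
14.35 [ 0.54541756 -0.06651895  0.07847771] -179.8852253384116 [-1.e-03  1.e+00 -0.e+00  3.e-04] 0.03113702713696724 60.780640840530396
n=4 row: [[0.0, 0.0001, 0.0015], [-0.0, 0.0, 0.0002]]  mm/row 0.3 deg/row 0.03
```

View pics/s1.png

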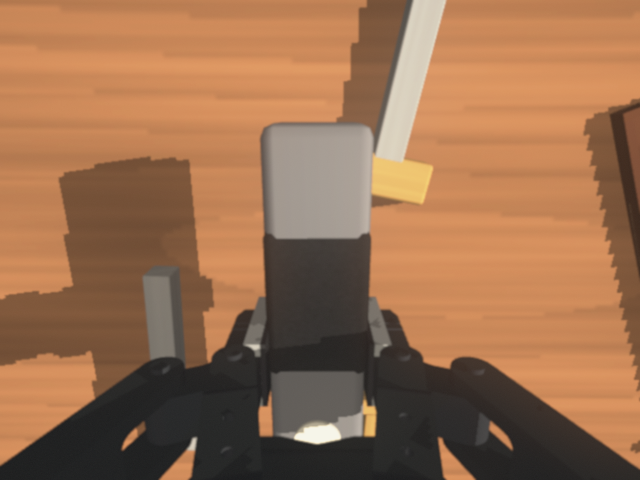

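The picture shows the wand's tail end (top edge at row 124, columns 262–372), held straight between the fingers.

```bash
cat > tail.py <<'E'
import sys
from h import *
def tail(n,ts):
    c=dict(np.load(f"pics/{n}c.npz"));d=np.load(f"pics/{n}.npy");P=cloud(c,d)[100:330,230:400].reshape(-1,3);dd=d[100:330,230:400].ravel()
    q=P[(dd>0)&(P[:,2]>ts-.012)&(P[:,2]<ts+.012)];U,S,Vt=np.linalg.svd(q-q.mean(0),full_matrices=False)
    r=cv2.minAreaRect((q[:,:2]*1000).astype(np.float32));A=np.c_[q[:,:2],np.ones(len(q))];k=np.linalg.lstsq(A,q[:,2],rcond=None)[0]
    print(len(q),"z med",np.median(q[:,2]),"slopes deg",np.degrees(k[:2]).round(2),"box",cv2.boxPoints(r).round(1).tolist(),"ang",r[2])
tail(sys.argv[1],float(sys.argv[2]))
E
python3 tail.py s1 .092
```

```text
22852 z med 0.09254182178022452 slopes deg [-0.33  0.07] box [[470.3999938964844, -38.70000076293945], [470.5, -96.19999694824219], [539.0, -96.0], [538.7999877929688, -38.5]] ang 0.17053614556789398
```

The aim is good. I hold for well over two seconds, then lift.

Call:
apply_moves(
  steps=[
    [[0,0,0],[0,0,0],0],
    [[0,0,0],[0,0,0],0],
    [[0,0,0],[0,0,0],0],
    [[0,0,0],[0,0,0],0],
    [[0,0,0],[0,0,0],0],
    [[0,0,0],[0,0,0],0],
    [[0,0,0],[0,0,0],0],
    [[0,0,0],[0,0,0],0],
  ],
)

```text
clock: 15.07
eef_pos: [0.5452, -0.0665, 0.0781]
tool_rot: [-0.001, 1.0, 0.0, -0.0]
ft_force: [0.2, -1.0, -1.2]
grip_width: 0.0312
grasp_force: 60.8
```

Call:
apply_moves(
  steps=[
    [[0,0,0],[0,0,0],0],
    [[0,0,0],[0,0,0],0],
    [[0,0,0],[0,0,0],0],
    [[0,0,0],[0,0,0],0],
    [[0,0,0],[0,0,0],0],
    [[0,0,0],[0,0,0],0],
    [[0,0,0],[0,0,0],0],
    [[0,0,0],[0,0,0],0],
  ],
)

```text
clock: 15.73
eef_pos: [0.5452, -0.0665, 0.0781]
tool_rot: [-0.001, 1.0, -0.0, -0.0]
ft_force: [-0.4, -0.3, -2.4]
grip_width: 0.0311
grasp_force: 60.8
```

Call:
apply_moves(
  steps=[
    [[0,0,0],[0,0,0],0],
    [[0,0,0],[0,0,0],0],
    [[0,0,0],[0,0,0],0],
    [[0,0,0],[0,0,0],0],
    [[0,0,0],[0,0,0],0],
    [[0,0,0],[0,0,0],0],
    [[0,0,0],[0,0,0],0],
    [[0,0,0],[0,0,0],0],
  ],
)

```text
clock: 16.4
eef_pos: [0.5452, -0.0665, 0.0781]
tool_rot: [-0.001, 1.0, 0.0, -0.0]
ft_force: [1.3, 0.0, -0.9]
grip_width: 0.0309
grasp_force: 60.8
```

Call:
apply_moves(
  steps=[
    [[0,0,0],[0,0,0],0],
    [[0,0,0],[0,0,0],0],
    [[0,0,0],[0,0,0],0],
    [[0,0,0],[0,0,0],0],
    [[0,0,0],[0,0,0],0],
    [[0,0,0],[0,0,0],0],
    [[0,0,0],[0,0,0],0],
    [[0,0,0],[0,0,0],0],
  ],
)

```text
clock: 17.07
eef_pos: [0.5452, -0.0665, 0.0781]
tool_rot: [-0.001, 1.0, 0.0, 0.0]
ft_force: [-0.3, -0.7, -1.3]
grip_width: 0.031
grasp_force: 60.8
```

Call:
apply_moves(
  steps=[
    [[0,0,-0.03],[0,0,0],0],
    [[0,0,-0.06],[0,0,0],0],
    [[0,0,-0.08],[0,0,0],0],
    [[0,0,-0.08],[0,0,0],0],
    [[0,0,-0.08],[0,0,0],0],
    [[0,0,-0.05],[0,0,0],0],
    [[0,0,-0.02],[0,0,0],0],
    [[0,0,0],[0,0,0],0],
  ],
)

```text
clock: 17.73
eef_pos: [0.546, -0.0666, 0.1594]
tool_rot: [-0.001, 1.0, -0.0, 0.001]
ft_force: [0.3, 0.5, -1.0]
grip_width: 0.031
grasp_force: 60.8
```

```bash
python3 -c "
from h import *
o=bot.get_obs();print(o['clock'],o['eef_pos'],yawof(o),o['grip_width'],o['grasp_force'])
plan((.5223,-.3393,.13),164,16)"
```

```text
17.7333 [ 0.54599867 -0.06662039  0.15942215] -179.88825987621155 0.03100513432600657 60.780136585235596
n=16 row: [[-0.0037, -0.0857, 0.0092], [0.0, 0.0001, 0.0056]]  mm/row 17.3 deg/row 1.01
```

Call:
apply_moves(
  steps=[
    [[-0.0037,-0.0857,0.0092],[0,0,0.0056],0],
    [[-0.0037,-0.0857,0.0092],[0,0,0.0056],0],
    [[-0.0037,-0.0857,0.0092],[0,0,0.0056],0],
    [[-0.0037,-0.0857,0.0092],[0,0,0.0056],0],
    [[-0.0037,-0.0857,0.0092],[0,0,0.0056],0],
    [[-0.0037,-0.0857,0.0092],[0,0,0.0056],0],
    [[-0.0037,-0.0857,0.0092],[0,0,0.0056],0],
    [[-0.0037,-0.0857,0.0092],[0,0,0.0056],0],
  ],
)

```text
clock: 18.4
eef_pos: [0.5421, -0.2042, 0.1418]
tool_rot: [0.07, 0.998, 0.0, -0.001]
ft_force: [0.8, -0.1, -0.8]
grip_width: 0.0309
grasp_force: 60.8
```

Call:
apply_moves(
  steps=[
    [[-0.0037,-0.0857,0.0092],[0,0,0.0056],0],
    [[-0.0037,-0.0857,0.0092],[0,0,0.0056],0],
    [[-0.0037,-0.0857,0.0092],[0,0,0.0056],0],
    [[-0.0037,-0.0857,0.0092],[0,0,0.0056],0],
    [[-0.0037,-0.0857,0.0092],[0,0,0.0056],0],
    [[-0.0037,-0.0857,0.0092],[0,0,0.0056],0],
    [[-0.0037,-0.0857,0.0092],[0,0,0.0056],0],
    [[-0.0037,-0.0857,0.0092],[0,0,0.0056],0],
  ],
)

```text
clock: 19.07
eef_pos: [0.5206, -0.3394, 0.127]
tool_rot: [0.14, 0.99, 0.001, -0.001]
ft_force: [-0.3, 0.7, -1.6]
grip_width: 0.0311
grasp_force: 60.8
```

Call:
apply_moves(
  steps=[
    [[0,0,0],[0,0,0],0],
    [[0,0,0],[0,0,0],0],
    [[0,0,0],[0,0,0],0],
    [[0,0,0],[0,0,0],0],
    [[0,0,0],[0,0,0],0],
    [[0,0,0],[0,0,0],0],
    [[0,0,0],[0,0,0],0],
    [[0,0,0],[0,0,0],0],
  ],
)

```text
clock: 19.73
eef_pos: [0.5217, -0.3387, 0.1288]
tool_rot: [0.139, 0.99, -0.0, 0.0]
ft_force: [-0.6, -0.5, -1.3]
grip_width: 0.0312
grasp_force: 60.8
```

```bash
python3 -c "
from h import *
o,c,p,d=wpic('s2');np.savez('pics/s2c.npz',**c);print(o['clock'],o['eef_pos'],yawof(o),o['grip_width'],o['grasp_force'])
plan((.5223,-.3393,.0265),164,16)"; python3 tail.py s2 .144
```

```text
19.7333 [ 0.52171646 -0.33872372  0.12884278] 164.02306256492943 0.031244517248141045 60.80100774765015
n=16 row: [[-0.0002, -0.0001, 0.032], [-0.0, 0.0, 0.0]]  mm/row 6.4 deg/row 0.00 
22762 z med 0.14295479687198726 slopes deg [-0.    0.02] box [[441.5, -346.20001220703125], [507.20001220703125, -365.29998779296875], [523.2999877929688, -310.1000061035156], [457.6000061035156, -291.0]] ang 73.79822540283203
```

Lower it, release, and back off upward.

Call:
apply_moves(
  steps=[
    [[-0.0002,-0.0002,0.032],[0,0,0],0],
    [[-0.0002,-0.0002,0.032],[0,0,0],0],
    [[-0.0002,-0.0002,0.032],[0,0,0],0],
    [[-0.0002,-0.0002,0.032],[0,0,0],0],
    [[-0.0002,-0.0002,0.032],[0,0,0],0],
    [[-0.0002,-0.0002,0.032],[0,0,0],0],
    [[-0.0002,-0.0002,0.032],[0,0,0],0],
    [[-0.0002,-0.0002,0.032],[0,0,0],0],
  ],
)

```text
clock: 20.45
eef_pos: [0.5217, -0.3395, 0.0767]
tool_rot: [0.139, 0.99, 0.0, -0.0]
ft_force: [0.3, 0.5, -1.5]
grip_width: 0.0311
grasp_force: 60.8
```

Call:
apply_moves(
  steps=[
    [[-0.0002,-0.0002,0.032],[0,0,0],0],
    [[-0.0002,-0.0002,0.032],[0,0,0],0],
    [[-0.0002,-0.0002,0.032],[0,0,0],0],
    [[-0.0002,-0.0002,0.032],[0,0,0],0],
    [[-0.0002,-0.0002,0.032],[0,0,0],0],
    [[-0.0002,-0.0002,0.032],[0,0,0],0],
    [[-0.0002,-0.0002,0.032],[0,0,0],0],
    [[-0.0002,-0.0002,0.03],[0,0,0],0],
  ],
)

```text
clock: 21.12
eef_pos: [0.5219, -0.3399, 0.0261]
tool_rot: [0.139, 0.99, 0.0, -0.0]
ft_force: [-1.6, -0.5, 39.1]
grip_width: 0.0315
grasp_force: 67.2
```

Call:
apply_moves(
  steps=[
    [[0,0,0],[0,0,0],0],
    [[0,0,0],[0,0,0],0],
    [[0,0,0],[0,0,0],0],
    [[0,0,0],[0,0,0],0],
    [[0,0,0],[0,0,0],1],
    [[0,0,0],[0,0,0],1],
    [[0,0,0],[0,0,0],1],
    [[0,0,0],[0,0,0],1],
  ],
)

```text
clock: 21.78
eef_pos: [0.5222, -0.34, 0.027]
tool_rot: [0.139, 0.99, -0.0, 0.0]
ft_force: [0.6, 0.2, -0.7]
grip_width: 0.0777
grasp_force: 0.0
```

```bash
python3 -c "
from h import *
o=bot.get_obs();print(o['clock'],o['eef_pos'],yawof(o),o['grip_width'],o['grasp_force'],o['ft_force'])"
```

```text
21.7833 [ 0.5221513  -0.33997641  0.02698166] 163.9867334060258 0.0776549531070289 0.0 [ 0.60018834  0.17493843 -0.70873012]
```

Call:
apply_moves(
  steps=[
    [[0,0,0],[0,0,0],1],
    [[0,0,-0.05],[0,0,0],1],
    [[0,0,-0.15],[0,0,0],1],
    [[0,0,-0.18],[0,0,0],1],
    [[0,0,-0.18],[0,0,0],1],
    [[0,0,-0.18],[0,0,0],1],
    [[0,0,-0.18],[0,0,0],1],
    [[0,0,-0.15],[0,0,0],1],
  ],
)

```text
clock: 22.45
eef_pos: [0.5222, -0.34, 0.2449]
tool_rot: [0.139, 0.99, -0.001, 0.002]
ft_force: [-0.0, 0.3, 0.2]
grip_width: 0.0851
grasp_force: 0.0
```

```bash
python3 -c "
from h import *
o=bot.get_obs();print(o['clock'],o['eef_pos'])
plan((.48,-.09,.28),180,12)"
```

```text
22.45 [ 0.52216391 -0.3400334   0.2449223 ]
n=12 row: [[0.0332, 0.1007, -0.0147], [-0.0, 0.0001, -0.0074]]  mm/row 21.4 deg/row 1.33
```

Call:
apply_moves(
  steps=[
    [[0.0332,0.1007,-0.0147],[0,0,-0.0074],1],
    [[0.0332,0.1007,-0.0147],[0,0,-0.0074],1],
    [[0.0332,0.1007,-0.0147],[0,0,-0.0074],1],
    [[0.0332,0.1007,-0.0147],[0,0,-0.0074],1],
    [[0.0332,0.1007,-0.0147],[0,0,-0.0074],1],
    [[0.0332,0.1007,-0.0147],[0,0,-0.0074],1],
    [[0.0332,0.1007,-0.0147],[0,0,-0.0074],1],
    [[0.0332,0.1007,-0.0147],[0,0,-0.0074],1],
  ],
)

```text
clock: 23.12
eef_pos: [0.5013, -0.1707, 0.2653]
tool_rot: [0.046, 0.999, -0.0, 0.0]
ft_force: [-0.1, -0.0, 0.0]
grip_width: 0.0856
grasp_force: 0.0
```

Call:
apply_moves(
  steps=[
    [[0.0332,0.1007,-0.0147],[0,0,-0.0074],1],
    [[0.0332,0.1007,-0.0147],[0,0,-0.0074],1],
    [[0.0332,0.1007,-0.0147],[0,0,-0.0074],1],
    [[0.0332,0.1007,-0.0147],[0,0,-0.0074],1],
    [[0,0,0],[0,0,0],1],
    [[0,0,0],[0,0,0],1],
    [[0,0,0],[0,0,0],1],
    [[0,0,0],[0,0,0],1],
  ],
)

```text
clock: 23.78
eef_pos: [0.48, -0.0904, 0.2761]
tool_rot: [0.001, 1.0, -0.0, 0.0]
ft_force: [-0.0, 0.0, -0.1]
grip_width: 0.0856
grasp_force: 0.0
```

```bash
cat > parts.py <<'E'
from h import *
def segs(c,d,zlo=.009,zhi=.024,box=(.25,.8,-.32,.08),minpix=300):
    P=cloud(c,d);m=(d>0)&(P[...,2]>zlo)&(P[...,2]<zhi)&(P[...,0]>box[0])&(P[...,0]<box[1])&(P[...,1]>box[2])&(P[...,1]<box[3])
    m=cv2.morphologyEx(m.astype(np.uint8),cv2.MORPH_OPEN,np.ones((3,3)))
    n,l,s,_=cv2.connectedComponentsWithStats(m)
    for i in range(1,n):
        if s[i,4]<minpix: continue
        q=P[l==i][:,:2];q0=q
        # bar axis: line through the medial points of the 14 mm bar (robust), seeded by minAreaRect
        (cx,cy),(w,h),a=cv2.minAreaRect((q*1000).astype(np.float32));a=np.radians(a if w>h else a+90)
        for _ in range(6):
            u=np.array([np.cos(a),np.sin(a)]);v=np.array([-u[1],u[0]]);t=q@u;y=q@v
            tb=np.round(t*500);mid=[];wd=[]
            for k in np.unique(tb):
                yy=y[tb==k]
                if len(yy)>4: mid.append((k/500,(np.percentile(yy,3)+np.percentile(yy,97))/2));wd.append(np.ptp(yy))
            mid=np.array(mid);wd=np.array(wd);g=(wd<.021)&(wd>.009)
            f=np.polyfit(mid[g,0],mid[g,1],1);r=abs(np.polyval(f,mid[:,0])-mid[:,1]);g&=r<.004
            f=np.polyfit(mid[g,0],mid[g,1],1);a+=np.arctan(f[0])
        u=np.array([np.cos(a),np.sin(a)]);v=np.array([-u[1],u[0]]);t=q@u;y=q@v
        lo,hi=np.percentile(t,.2),np.percentile(t,99.8);yc=np.median(np.concatenate([y[(t>lo+.01)&(t<(lo+hi)/2)] if np.ptp(y[t<lo+.02])<np.ptp(y[t>hi-.02]) else y[(t<hi-.01)&(t>(lo+hi)/2)]]))
        head=1 if np.ptp(y[t<lo+.02])<np.ptp(y[t>hi-.02]) else -1
        m0=u*(lo+hi)/2+v*yc;an=np.degrees(a)+(0 if head>0 else 180);an=(an+180)%360-180
        print(f"len {1000*(hi-lo):.0f} mid {m0.round(4)} head yaw {an:.1f} y {1000*(y.min()-yc):.0f}..{1000*(y.max()-yc):.0f} px {s[i,:4]} n{s[i,4]} ztop {np.median(P[l==i][:,2]):.4f}")
E
python3 -c "
from parts import *
o,c,p,d=wpic('pt');print(o['clock'],o['eef_pos'],yawof(o),o['joint_pos'].round(2))
segs(c,d)
print(rect(c,d,.034,.05,(.523,-.339),.09))"
```

```text
23.7833 [ 0.48001717 -0.09042306  0.27612704] 179.90841001331614 [-0.19  0.21  0.03  1.4  -0.   -0.18]Traceback (most recent call last):
  File "<string>", line 4, in <module>
    segs(c,d)
    ~~~~^^^^^
  File "parts.py", line 18, in segs
    f=np.polyfit(mid[g,0],mid[g,1],1);r=abs(np.polyval(f,mid[:,0])-mid[:,1]);g&=r<.004
    raise TypeError("expected non-empty vector for x")
TypeError: expected non-empty vector for x
```

```bash
sed -i 's/            mid=np.array(mid);wd=np.array(wd);g=(wd<.021)&(wd>.009)/            mid=np.array(mid);wd=np.array(wd);g=wd<max(.021,np.percentile(wd,40))/' parts.py
python3 -c "
from parts import *
o,c,p,d=wpic('pt')
segs(c,d)
print(rect(c,d,.034,.05,(.523,-.339),.09))
for b in comps(c,d,.009,.2,(.25,.8,-.5,.1),200):print(b)"
```

```text
len 51 mid [ 0.3556 -0.2571] head yaw -7.4 y -3..20 px [103  25  31  64] n615 ztop 0.0185
len 135 mid [ 0.4393 -0.025 ] head yaw -12.1 y -23..21 px [349  81  64 147] n2892 ztop 0.0162
len 46 mid [ 0.4359 -0.3048] head yaw 39.1 y -18..22 px [ 74 132  42  42] n1213 ztop 0.0122
len 55 mid [ 0.4797 -0.3119] head yaw 164.0 y -16..6 px [ 76 168  20  59] n409 ztop 0.0180
len 110 mid [ 0.6011 -0.1508] head yaw -2.1 y -25..8 px [254 261  31  95] n1515 ztop 0.0161
len 90 mid [ 0.6046 -0.0507] head yaw -2.7 y -22..22 px [332 273  42  78] n1426 ztop 0.0160
len 48 mid [ 0.7107 -0.0662] head yaw 90.7 y -9..10 px [318 386  42  14] n363 ztop 0.0108
(array([ 521.3, -339.8]), array([ 34., 150.]), 74.3, 5486, np.float64(0.0402))
{'n': 4454, 'px': [50, 18, 85, 71], 'c': (352, -279), 'wh': (50, 49), 'a': 41, 'mean': [353.5, -274.3, 42.2], 'zmax': 53}
{'n': 2907, 'px': [349, 81, 65, 147], 'c': (440, -24), 'wh': (44, 136), 'a': 78, 'mean': [447.8, -26.7, 16.0], 'zmax': 19}
{'n': 10195, 'px': [31, 127, 86, 191], 'c': (506, -335), 'wh': (60, 182), 'a': 74, 'mean': [499.3, -328.5, 29.8], 'zmax': 43}
{'n': 540, 'px': [485, 174, 28, 73], 'c': (494, 87), 'wh': (25, 74), 'a': 90, 'mean': [485.6, 91.4, 9.7], 'zmax': 12}
{'n': 1548, 'px': [254, 260, 32, 96], 'c': (601, -142), 'wh': (33, 111), 'a': 88, 'mean': [605.6, -148.4, 15.8], 'zmax': 19}
{'n': 1442, 'px': [332, 272, 42, 79], 'c': (605, -50), 'wh': (44, 90), 'a': 87, 'mean': [609.0, -51.0, 15.7], 'zmax': 18}
{'n': 1278, 'px': [36, 365, 65, 35], 'c': (675, -358), 'wh': (46, 7), 'a': 64, 'mean': [674.2, -357.3, 35.6], 'zmax': 63}
{'n': 2951, 'px': [308, 383, 66, 60], 'c': (706, -67), 'wh': (67, 27), 'a': 90, 'mean': [704.0, -68.2, 52.4], 'zmax': 81}
{'n': 933, 'px': [420, 409, 37, 51], 'c': (739, 40), 'wh': (24, 57), 'a': 41, 'mean': [736.2, 40.0, 36.0], 'zmax': 65}
{'n': 934, 'px': [193, 413, 32, 45], 'c': (749, -214), 'wh': (33, 22), 'a': 51, 'mean': [744.1, -213.4, 32.9], 'zmax': 57}
```

View pics/pt.png

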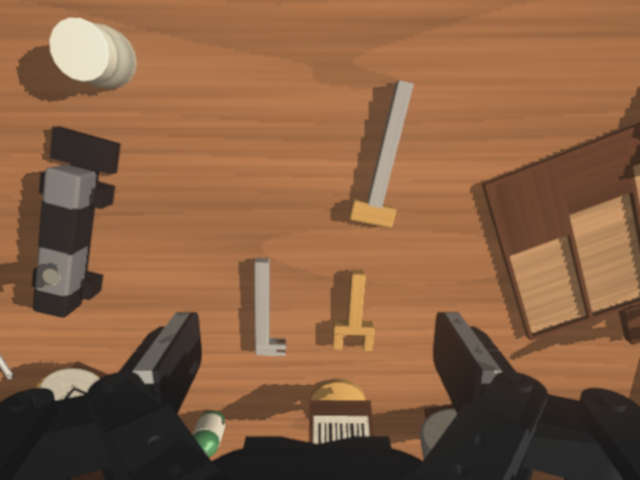

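The picture shows the hammer (380,150), crank (265,310) and fork (355,315) with clean fits, and the wand is back in its rest at (65,240). Hammer first.

```bash
python3 -c "
from h import *
plan((.4393,-.025,.10),167.9,8);plan((.4393,-.025,.021),167.9,8,start=((.4393,-.025,.10),167.9))
for n,x,y in (('h',.0175,.0335),('c',.030,-.038),('f',.040,-.099)): print(n,tray2w(x,y))
t=[*tray2w(.0175,.0335),.12];plan(t,202.1,16,start=((.4393,-.025,.12),167.9))"
```

```text
n=8 row: [[0.0291, 0.0385, 0.1099], [-0.0, -0.0, 0.0083]]  mm/row 24.0 deg/row 1.50 
n=8 row: [[0.0, 0.0, 0.0494], [0.0, 0.0, 0.0]]  mm/row 9.9 deg/row 0.00 
h [0.50631074 0.27122263]
c [0.54479238 0.20967864]
f [0.57700735 0.15692264]
n=16 row: [[-0.0276, 0.0923, 0.0], [0.0, 0.0, -0.0119]]  mm/row 19.3 deg/row 2.14
```

Call:
apply_moves(
  steps=[
    [[0.0291,0.0385,0.11],[0,0,0.0083],1],
    [[0.0291,0.0385,0.11],[0,0,0.0083],1],
    [[0.0291,0.0385,0.11],[0,0,0.0083],1],
    [[0.0291,0.0385,0.11],[0,0,0.0083],1],
    [[0.0291,0.0385,0.11],[0,0,0.0083],1],
    [[0.0291,0.0385,0.11],[0,0,0.0083],1],
    [[0.0291,0.0385,0.11],[0,0,0.0083],1],
    [[0.0291,0.0385,0.11],[0,0,0.0083],1],
  ],
)

```text
clock: 24.55
eef_pos: [0.439, -0.0245, 0.0989]
tool_rot: [0.106, 0.994, -0.0, 0.0]
ft_force: [-0.1, -0.3, -0.9]
grip_width: 0.0854
grasp_force: 0.0
```

Call:
apply_moves(
  steps=[
    [[0,0,0],[0,0,0],1],
    [[0,0,0],[0,0,0],1],
    [[0,0,0],[0,0,0],1],
    [[0,0,0],[0,0,0],1],
    [[0,0,0],[0,0,0],1],
    [[0,0,0],[0,0,0],1],
    [[0,0,0],[0,0,0],1],
    [[0,0,0],[0,0,0],1],
  ],
)

```text
clock: 25.22
eef_pos: [0.4395, -0.0244, 0.1004]
tool_rot: [0.104, 0.995, 0.0, 0.0]
ft_force: [-0.2, -0.1, -0.1]
grip_width: 0.0852
grasp_force: 0.0
```

```bash
python3 -c "
from h import *
o=bot.get_obs();print(o['clock'],o['eef_pos'],yawof(o))
plan((.4393,-.025,.021),167.9,8)"
```

```text
25.2167 [ 0.43952125 -0.02439874  0.10041915] 168.00562118758955
n=8 row: [[0.0001, -0.0004, 0.0496], [0.0, 0.0, 0.0001]]  mm/row 9.9 deg/row 0.01
```

Call:
apply_moves(
  steps=[
    [[0,-0.0004,0.06],[0,0,0],1],
    [[0,-0.0004,0.06],[0,0,0],1],
    [[0,-0.0004,0.06],[0,0,0],1],
    [[0,-0.0004,0.06],[0,0,0],1],
    [[0,-0.0004,0.06],[0,0,0],1],
    [[0,-0.0004,0.05],[0,0,0],1],
    [[0,-0.0004,0.03],[0,0,0],1],
    [[0,-0.0004,0.016],[0,0,0],1],
  ],
)

```text
clock: 25.88
eef_pos: [0.4386, -0.0249, 0.0201]
tool_rot: [0.104, 0.995, -0.0, -0.001]
ft_force: [0.5, 0.3, -0.1]
grip_width: 0.0855
grasp_force: 0.0
```

Call:
apply_moves(
  steps=[
    [[0,0,0],[0,0,0],1],
    [[0,0,0],[0,0,0],1],
    [[0,0,0],[0,0,0],0],
    [[0,0,0],[0,0,0],0],
    [[0,0,0],[0,0,0],0],
    [[0,0,0],[0,0,0],0],
    [[0,0,0],[0,0,0],0],
    [[0,0,0],[0,0,0],0],
  ],
)

```text
clock: 26.55
eef_pos: [0.4392, -0.0248, 0.021]
tool_rot: [0.104, 0.995, 0.0, 0.0]
ft_force: [-6.1, 0.4, 26.3]
grip_width: 0.0128
grasp_force: 45.8
```

Call:
apply_moves(
  steps=[
    [[0,0,0],[0,0,0],0],
    [[0,0,0],[0,0,0],0],
    [[0,0,0],[0,0,0],0],
    [[0,0,0],[0,0,0],0],
    [[0,0,0],[0,0,0],0],
    [[0,0,0],[0,0,0],0],
    [[0,0,0],[0,0,0],0],
    [[0,0,0],[0,0,0],0],
  ],
)

```text
clock: 27.22
eef_pos: [0.4393, -0.0248, 0.0212]
tool_rot: [0.104, 0.995, 0.0, 0.0]
ft_force: [-1.5, 0.2, 5.6]
grip_width: 0.0125
grasp_force: 61.3
```

```bash
python3 -c "
from h import *
o=bot.get_obs();print(o['clock'],o['eef_pos'],yawof(o),o['grip_width'],o['grasp_force'],o['ft_force'])"
```

```text
27.2167 [ 0.43926284 -0.02484807  0.02117477] 168.02129391208936 0.012505933106297527 61.3491690158844 [-1.4822856   0.24594693  5.63796016]
```

Call:
apply_moves(
  steps=[
    [[0,0,-0.03],[0,0,0],0],
    [[0,0,-0.06],[0,0,0],0],
    [[0,0,-0.08],[0,0,0],0],
    [[0,0,-0.08],[0,0,0],0],
    [[0,0,-0.08],[0,0,0],0],
    [[0,0,-0.08],[0,0,0],0],
    [[0,0,-0.06],[0,0,0],0],
    [[0,0,-0.03],[0,0,0],0],
  ],
)

```text
clock: 27.88
eef_pos: [0.4398, -0.025, 0.1224]
tool_rot: [0.104, 0.995, 0.0, 0.001]
ft_force: [0.3, 0.2, -1.5]
grip_width: 0.0123
grasp_force: 60.5
```

Call:
apply_moves(
  steps=[
    [[-0.0276,0.0923,0],[0,0,-0.0119],0],
    [[-0.0276,0.0923,0],[0,0,-0.0119],0],
    [[-0.0276,0.0923,0],[0,0,-0.0119],0],
    [[-0.0276,0.0923,0],[0,0,-0.0119],0],
    [[-0.0276,0.0923,0],[0,0,-0.0119],0],
    [[-0.0276,0.0923,0],[0,0,-0.0119],0],
    [[-0.0276,0.0923,0],[0,0,-0.0119],0],
    [[-0.0276,0.0923,0],[0,0,-0.0119],0],
  ],
)

```text
clock: 28.55
eef_pos: [0.4942, 0.1191, 0.1201]
tool_rot: [-0.046, 0.999, -0.0, -0.001]
ft_force: [1.0, 0.3, -1.2]
grip_width: 0.0124
grasp_force: 60.5
```

Call:
apply_moves(
  steps=[
    [[-0.0276,0.0923,0],[0,0,-0.0119],0],
    [[-0.0276,0.0923,0],[0,0,-0.0119],0],
    [[-0.0276,0.0923,0],[0,0,-0.0119],0],
    [[-0.0276,0.0923,0],[0,0,-0.0119],0],
    [[-0.0276,0.0923,0],[0,0,-0.0119],0],
    [[-0.0276,0.0923,0],[0,0,-0.0119],0],
    [[-0.0276,0.0923,0],[0,0,-0.0119],0],
    [[-0.0276,0.0923,0],[0,0,-0.0119],0],
  ],
)

```text
clock: 29.22
eef_pos: [0.5047, 0.2722, 0.1199]
tool_rot: [-0.194, 0.981, -0.0, -0.001]
ft_force: [0.2, -0.1, -0.8]
grip_width: 0.0119
grasp_force: 60.5
```

Call:
apply_moves(
  steps=[
    [[0,0,0],[0,0,0],0],
    [[0,0,0],[0,0,0],0],
    [[0,0,0],[0,0,0],0],
    [[0,0,0],[0,0,0],0],
    [[0,0,0],[0,0,0],0],
    [[0,0,0],[0,0,0],0],
    [[0,0,0],[0,0,0],0],
    [[0,0,0],[0,0,0],0],
  ],
)

```text
clock: 29.88
eef_pos: [0.5053, 0.2712, 0.1209]
tool_rot: [-0.193, 0.981, 0.0, 0.0]
ft_force: [-0.2, -0.0, -0.5]
grip_width: 0.0122
grasp_force: 60.5
```

```bash
cat > held.py <<'E'
import sys
from h import *
o,c,p,d=wpic(sys.argv[1]);print(o['clock'],o['eef_pos'],yawof(o),o['grip_width'],o['grasp_force'])
# visible tail half of the held part, in tool frame (tool x = toward tail); part top about TCP-.005
P=cloud(c,d).reshape(-1,3);q=R.from_quat(o['tool_rot']).inv().apply(P-o['eef_pos'])
m=(d.ravel()>0)&(abs(q[:,2]-.005)<.012)&(abs(q[:,1])<.03)&(q[:,0]>.014)&(q[:,0]<.1)
k=q[m]*1000
if len(k)>50:
    b=(k[:,0]//8).astype(int)
    for i in np.unique(b):
        s=k[b==i]
        if len(s)>20: print(i*8,"n",len(s),"y",np.percentile(s[:,1],[2,98]).round(1),"z",np.median(s[:,2]).round(1))
    print("tail at",np.percentile(k[:,0],99.7).round(1))
E
python3 held.py hh; python3 -c "
from h import *
plan([*tray2w(.0175,.0335),.0245],202.1,16)"
```

```text
29.8833 [0.50528699 0.27116577 0.12090906] -157.7546537300087 0.012241958415659553 60.53155303001404
8 n 195 y [-6.8  6.5] z 5.0
16 n 815 y [-7.   6.4] z 5.0
24 n 854 y [-6.9  6.7] z 5.0
32 n 897 y [-6.9  6.6] z 5.0
40 n 942 y [-7.   6.5] z 4.9
48 n 988 y [-6.9  6.4] z 4.9
56 n 1058 y [-7.   6.6] z 4.9
64 n 583 y [-6.7  6.2] z 5.3
tail at 67.7
n=16 row: [[-0.0003, -0.0001, 0.0301], [-0.0, 0.0, 0.0001]]  mm/row 6.0 deg/row 0.01
```

Call:
apply_moves(
  steps=[
    [[-0.0005,0,0.05],[0,0,0],0],
    [[-0.0005,0,0.05],[0,0,0],0],
    [[-0.0005,0,0.05],[0,0,0],0],
    [[-0.0005,0,0.05],[0,0,0],0],
    [[-0.0005,0,0.05],[0,0,0],0],
    [[-0.0005,0,0.05],[0,0,0],0],
    [[-0.0005,0,0.05],[0,0,0],0],
    [[-0.0005,0,0.05],[0,0,0],0],
  ],
)

```text
clock: 30.6
eef_pos: [0.5057, 0.2718, 0.0395]
tool_rot: [-0.193, 0.981, -0.0, -0.0]
ft_force: [0.0, -0.7, -1.0]
grip_width: 0.0123
grasp_force: 60.5
```

Call:
apply_moves(
  steps=[
    [[0,0,0.03],[0,0,0],0],
    [[0,0,0.02],[0,0,0],0],
    [[0,0,0.015],[0,0,0],0],
    [[0,0,0.01],[0,0,0],0],
    [[0,0,0.007],[0,0,0],0],
    [[0,0,0],[0,0,0],0],
    [[0,0,0],[0,0,0],0],
    [[0,0,0],[0,0,0],0],
  ],
)

```text
clock: 31.27
eef_pos: [0.5062, 0.272, 0.0248]
tool_rot: [-0.193, 0.981, 0.0, 0.0]
ft_force: [-0.8, 0.1, -1.0]
grip_width: 0.0119
grasp_force: 60.5
```

Call:
apply_moves(
  steps=[
    [[0,0,0],[0,0,0],0.28],
    [[0,0,0],[0,0,0],0.28],
    [[0,0,0],[0,0,0],0.28],
    [[0,0,0],[0,0,0],0.28],
    [[0,0,0],[0,0,0],0.28],
    [[0,0,-0.03],[0,0,0],0.28],
    [[0,0,-0.06],[0,0,0],0.28],
    [[0,0,-0.08],[0,0,0],0.28],
  ],
)

```text
clock: 31.93
eef_pos: [0.5048, 0.2713, 0.0578]
tool_rot: [-0.193, 0.981, -0.0, -0.001]
ft_force: [0.3, -0.3, 0.3]
grip_width: 0.0239
grasp_force: 0.0
```

Call:
apply_moves(
  steps=[
    [[0,0,-0.1],[0,0,0],0.28],
    [[0,0,-0.1],[0,0,0],1],
    [[0,0,-0.15],[0,0,0],1],
    [[0,0,-0.15],[0,0,0],1],
    [[0,0,-0.15],[0,0,0],1],
    [[0,0,-0.12],[0,0,0],1],
    [[0,0,-0.1],[0,0,0],1],
    [[0,0,-0.05],[0,0,0],1],
  ],
)

```text
clock: 32.6
eef_pos: [0.5069, 0.2724, 0.2463]
tool_rot: [-0.193, 0.981, 0.001, 0.003]
ft_force: [1.4, 0.0, 0.4]
grip_width: 0.0856
grasp_force: 0.0
```

```bash
python3 -c "
from parts import *
o,c,p,d=wpic('h2');print(o['clock'],o['eef_pos'],o['grip_width'])
segs(c,d,.0135,.03,(.3,.62,.1,.4))
cv2.imwrite('pics/h2s.png',p[::1,::1,::-1])
print('target',tray2w(.0175,.0335))
plan((.5,-.09,.24),180,16)"
```

```text
32.6 [0.50690568 0.27242197 0.24634798] 0.08555704647396464
len 134 mid [0.5056 0.2713] head yaw 22.1 y -21..22 px [294 125  46 148] n2954 ztop 0.0192
target [0.50631074 0.27122263]
n=16 row: [[0.0257, -0.1111, 0.002], [0.0, 0.0001, 0.0077]]  mm/row 22.8 deg/row 1.39
```

Hammer is in. Now I re-measure the crank and fork on the way back.

Call:
apply_moves(
  steps=[
    [[0.0257,-0.1111,0.002],[0,0,0.0077],1],
    [[0.0257,-0.1111,0.002],[0,0,0.0077],1],
    [[0.0257,-0.1111,0.002],[0,0,0.0077],1],
    [[0.0257,-0.1111,0.002],[0,0,0.0077],1],
    [[0.0257,-0.1111,0.002],[0,0,0.0077],1],
    [[0.0257,-0.1111,0.002],[0,0,0.0077],1],
    [[0.0257,-0.1111,0.002],[0,0,0.0077],1],
    [[0.0257,-0.1111,0.002],[0,0,0.0077],1],
  ],
)

```text
clock: 33.32
eef_pos: [0.5191, 0.0891, 0.2377]
tool_rot: [-0.097, 0.995, -0.0, -0.001]
ft_force: [-0.1, 0.6, -0.0]
grip_width: 0.0855
grasp_force: 0.0
```

Call:
apply_moves(
  steps=[
    [[0.0257,-0.1111,0.002],[0,0,0.0077],1],
    [[0.0257,-0.1111,0.002],[0,0,0.0077],1],
    [[0.0257,-0.1111,0.002],[0,0,0.0077],1],
    [[0.0257,-0.1111,0.002],[0,0,0.0077],1],
    [[0.0257,-0.1111,0.002],[0,0,0.0077],1],
    [[0.0257,-0.1111,0.002],[0,0,0.0077],1],
    [[0.0257,-0.1111,0.002],[0,0,0.0077],1],
    [[0.0257,-0.1111,0.002],[0,0,0.0077],1],
  ],
)

```text
clock: 33.98
eef_pos: [0.4977, -0.0916, 0.2345]
tool_rot: [-0.0, 1.0, 0.0, -0.001]
ft_force: [0.0, -0.7, 0.2]
grip_width: 0.0853
grasp_force: 0.0
```

Call:
apply_moves(
  steps=[
    [[0,0,0],[0,0,0],1],
    [[0,0,0],[0,0,0],1],
    [[0,0,0],[0,0,0],1],
    [[0,0,0],[0,0,0],1],
    [[0,0,0],[0,0,0],1],
    [[0,0,0],[0,0,0],1],
    [[0,0,0],[0,0,0],1],
    [[0,0,0],[0,0,0],1],
  ],
)

```text
clock: 34.65
eef_pos: [0.4988, -0.0902, 0.236]
tool_rot: [-0.001, 1.0, -0.0, 0.0]
ft_force: [-0.2, -0.3, -0.3]
grip_width: 0.0853
grasp_force: 0.0
```

```bash
python3 -c "
from parts import *
o,c,p,d=wpic('pt2');print(o['clock'],o['eef_pos'],yawof(o))
segs(c,d,box=(.25,.69,-.25,.08))
print(rect(c,d,.034,.05,(.523,-.339),.12))
plan((.6012,-.1505,.10),177.9,8)"
```

```text
34.65 [ 0.49881641 -0.09024104  0.23602164] -179.83498379956697
len 89 mid [ 0.5615 -0.0285] head yaw -5.5 y -23..21 px [355 226  50  93] n1973 ztop 0.0161
len 110 mid [ 0.6009 -0.1506] head yaw -2.1 y -25..8 px [246 256  35 107] n1906 ztop 0.0161
(array([ 521.1, -339.8]), array([ 33.8, 149.3]), 74.4, 6996, np.float64(0.0402))
n=8 row: [[-0.0645, -0.0367, 0.085], [-0.0, 0.0, 0.0016]]  mm/row 22.6 deg/row 0.28
```

The fork has been knocked to (.5615,-.0285), and the crank is unchanged. Crank next.

Call:
apply_moves(
  steps=[
    [[-0.0645,-0.0367,0.085],[0,0,0.0016],1],
    [[-0.0645,-0.0367,0.085],[0,0,0.0016],1],
    [[-0.0645,-0.0367,0.085],[0,0,0.0016],1],
    [[-0.0645,-0.0367,0.085],[0,0,0.0016],1],
    [[-0.0645,-0.0367,0.085],[0,0,0.0016],1],
    [[-0.0645,-0.0367,0.085],[0,0,0.0016],1],
    [[-0.0645,-0.0367,0.085],[0,0,0.0016],1],
    [[-0.0645,-0.0367,0.085],[0,0,0.0016],1],
  ],
)

```text
clock: 35.37
eef_pos: [0.6016, -0.1513, 0.0991]
tool_rot: [0.019, 1.0, 0.0, 0.0]
ft_force: [0.1, 0.5, -0.1]
grip_width: 0.0853
grasp_force: 0.0
```

Call:
apply_moves(
  steps=[
    [[0,0,0],[0,0,0],1],
    [[0,0,0],[0,0,0],1],
    [[0,0,0],[0,0,0],1],
    [[0,0,0],[0,0,0],1],
    [[0,0,0],[0,0,0],1],
    [[0,0,0],[0,0,0],1],
    [[0,0,0],[0,0,0],1],
    [[0,0,0],[0,0,0],1],
  ],
)

```text
clock: 36.03
eef_pos: [0.6011, -0.1509, 0.1007]
tool_rot: [0.019, 1.0, -0.0, 0.0]
ft_force: [0.1, 0.5, 0.8]
grip_width: 0.0852
grasp_force: 0.0
```

```bash
python3 -c "
from h import *
o=bot.get_obs();print(o['clock'],o['eef_pos'],yawof(o))
plan((.601,-.1506,.021),177.9,8)
plan([*tray2w(.030,-.038),.12],202.1,16,start=((.601,-.1506,.12),177.9))"
```

```text
36.0333 [ 0.60107275 -0.1509029   0.10067246] 177.82194795313114
n=8 row: [[0.0001, 0.0002, 0.0498], [-0.0, 0.0, -0.0001]]  mm/row 10.0 deg/row 0.01 
n=16 row: [[-0.0008, 0.1148, 0.0], [0.0, 0.0, -0.0084]]  mm/row 23.0 deg/row 1.51
```

Call:
apply_moves(
  steps=[
    [[0,0.0002,0.06],[0,0,0],1],
    [[0,0.0002,0.06],[0,0,0],1],
    [[0,0.0002,0.06],[0,0,0],1],
    [[0,0.0002,0.06],[0,0,0],1],
    [[0,0.0002,0.06],[0,0,0],1],
    [[0,0.0002,0.05],[0,0,0],1],
    [[0,0.0002,0.03],[0,0,0],1],
    [[0,0.0002,0.017],[0,0,0],1],
  ],
)

```text
clock: 36.7
eef_pos: [0.6004, -0.1505, 0.0194]
tool_rot: [0.019, 1.0, 0.0, -0.001]
ft_force: [-0.3, 0.7, 0.0]
grip_width: 0.0855
grasp_force: 0.0
```

Call:
apply_moves(
  steps=[
    [[0,0,0],[0,0,0],1],
    [[0,0,0],[0,0,0],1],
    [[0,0,0],[0,0,0],0],
    [[0,0,0],[0,0,0],0],
    [[0,0,0],[0,0,0],0],
    [[0,0,0],[0,0,0],0],
    [[0,0,0],[0,0,0],0],
    [[0,0,0],[0,0,0],0],
  ],
)

```text
clock: 37.37
eef_pos: [0.6011, -0.1507, 0.0209]
tool_rot: [0.019, 1.0, 0.0, 0.0]
ft_force: [-4.6, 1.8, 18.8]
grip_width: 0.0123
grasp_force: 45.4
```

Call:
apply_moves(
  steps=[
    [[0,0,0],[0,0,0],0],
    [[0,0,0],[0,0,0],0],
    [[0,0,0],[0,0,0],0],
    [[0,0,0],[0,0,0],0],
    [[0,0,0],[0,0,0],0],
    [[0,0,0],[0,0,0],0],
    [[0,0,0],[0,0,0],0],
    [[0,0,0],[0,0,0],0],
  ],
)

```text
clock: 38.03
eef_pos: [0.6012, -0.1507, 0.021]
tool_rot: [0.019, 1.0, -0.0, 0.0]
ft_force: [-1.2, 1.0, 5.7]
grip_width: 0.0125
grasp_force: 62.7
```

Call:
apply_moves(
  steps=[
    [[0,0,-0.03],[0,0,0],0],
    [[0,0,-0.06],[0,0,0],0],
    [[0,0,-0.08],[0,0,0],0],
    [[0,0,-0.08],[0,0,0],0],
    [[0,0,-0.08],[0,0,0],0],
    [[0,0,-0.08],[0,0,0],0],
    [[0,0,-0.06],[0,0,0],0],
    [[0,0,-0.03],[0,0,0],0],
  ],
)

```text
clock: 38.7
eef_pos: [0.602, -0.1509, 0.1232]
tool_rot: [0.019, 1.0, -0.0, 0.002]
ft_force: [0.3, 0.0, -0.4]
grip_width: 0.0119
grasp_force: 62.0
```

Call:
apply_moves(
  steps=[
    [[-0.0008,0.1148,0],[0,0,-0.0084],0],
    [[-0.0008,0.1148,0],[0,0,-0.0084],0],
    [[-0.0008,0.1148,0],[0,0,-0.0084],0],
    [[-0.0008,0.1148,0],[0,0,-0.0084],0],
    [[-0.0008,0.1148,0],[0,0,-0.0084],0],
    [[-0.0008,0.1148,0],[0,0,-0.0084],0],
    [[-0.0008,0.1148,0],[0,0,-0.0084],0],
    [[-0.0008,0.1148,0],[0,0,-0.0084],0],
  ],
)

```text
clock: 39.37
eef_pos: [0.5918, 0.0335, 0.1203]
tool_rot: [-0.087, 0.996, 0.0, -0.0]
ft_force: [0.8, -0.5, -0.3]
grip_width: 0.012
grasp_force: 62.0
```

Call:
apply_moves(
  steps=[
    [[-0.0008,0.1148,0],[0,0,-0.0084],0],
    [[-0.0008,0.1148,0],[0,0,-0.0084],0],
    [[-0.0008,0.1148,0],[0,0,-0.0084],0],
    [[-0.0008,0.1148,0],[0,0,-0.0084],0],
    [[-0.0008,0.1148,0],[0,0,-0.0084],0],
    [[-0.0008,0.1148,0],[0,0,-0.0084],0],
    [[-0.0008,0.1148,0],[0,0,-0.0084],0],
    [[-0.0008,0.1148,0],[0,0,-0.0084],0],
  ],
)

```text
clock: 40.03
eef_pos: [0.5448, 0.2106, 0.1204]
tool_rot: [-0.191, 0.982, -0.0, -0.0]
ft_force: [0.0, -0.0, -1.0]
grip_width: 0.012
grasp_force: 62.0
```

Call:
apply_moves(
  steps=[
    [[0,0,0],[0,0,0],0],
    [[0,0,0],[0,0,0],0],
    [[0,0,0],[0,0,0],0],
    [[0,0,0],[0,0,0],0],
    [[0,0,0],[0,0,0],0],
    [[0,0,0],[0,0,0],0],
    [[0,0,0],[0,0,0],0],
    [[0,0,0],[0,0,0],0],
  ],
)

```text
clock: 40.7
eef_pos: [0.5457, 0.2092, 0.1206]
tool_rot: [-0.19, 0.982, -0.0, 0.0]
ft_force: [-0.3, -0.6, -0.9]
grip_width: 0.0124
grasp_force: 62.0
```

```bash
python3 held.py ch; python3 -c "
from h import *
plan([*tray2w(.030,-.038),.0245],202.1,16)"
```

```text
40.7 [0.54571912 0.20919565 0.12059798] -158.05177680846566 0.012368102772093215 61.98866844177246
8 n 198 y [-6.4  6.5] z 4.7
16 n 812 y [-7.   6.5] z 4.8
24 n 863 y [-6.9  6.7] z 4.8
32 n 896 y [-6.8  6.6] z 4.7
40 n 952 y [-7.   6.5] z 4.7
48 n 1048 y [-6.7  6.4] z 4.9
tail at 54.8
n=16 row: [[0.0002, 0.0002, 0.03], [0.0, 0.0, -0.0]]  mm/row 6.0 deg/row 0.01
```

Call:
apply_moves(
  steps=[
    [[0.0004,0.0004,0.05],[0,0,0],0],
    [[0.0004,0.0004,0.05],[0,0,0],0],
    [[0.0004,0.0004,0.05],[0,0,0],0],
    [[0.0004,0.0004,0.05],[0,0,0],0],
    [[0.0004,0.0004,0.05],[0,0,0],0],
    [[0.0004,0.0004,0.05],[0,0,0],0],
    [[0.0004,0.0004,0.05],[0,0,0],0],
    [[0.0004,0.0004,0.05],[0,0,0],0],
  ],
)

```text
clock: 41.42
eef_pos: [0.5445, 0.2101, 0.0393]
tool_rot: [-0.191, 0.982, -0.0, -0.0]
ft_force: [0.5, -0.2, -0.8]
grip_width: 0.012
grasp_force: 62.0
```

Call:
apply_moves(
  steps=[
    [[0,0,0.03],[0,0,0],0],
    [[0,0,0.02],[0,0,0],0],
    [[0,0,0.015],[0,0,0],0],
    [[0,0,0.01],[0,0,0],0],
    [[0,0,0.006],[0,0,0],0],
    [[0,0,0],[0,0,0],0],
    [[0,0,0],[0,0,0],0],
    [[0,0,0],[0,0,0],0],
  ],
)

```text
clock: 42.08
eef_pos: [0.545, 0.2102, 0.0249]
tool_rot: [-0.191, 0.982, 0.0, 0.0]
ft_force: [0.4, -0.1, -0.7]
grip_width: 0.0124
grasp_force: 62.0
```

Call:
apply_moves(
  steps=[
    [[0,0,0],[0,0,0],0.22],
    [[0,0,0],[0,0,0],0.22],
    [[0,0,0],[0,0,0],0.22],
    [[0,0,0],[0,0,0],0.22],
    [[0,0,0],[0,0,0],0.22],
    [[0,0,-0.03],[0,0,0],0.22],
    [[0,0,-0.06],[0,0,0],0.22],
    [[0,0,-0.08],[0,0,0],0.22],
  ],
)

```text
clock: 42.75
eef_pos: [0.5436, 0.2097, 0.0578]
tool_rot: [-0.191, 0.982, -0.0, -0.001]
ft_force: [-0.1, 0.2, -0.8]
grip_width: 0.0187
grasp_force: 0.0
```

Call:
apply_moves(
  steps=[
    [[0,0,-0.1],[0,0,0],0.22],
    [[0,0,-0.1],[0,0,0],1],
    [[0,0,-0.15],[0,0,0],1],
    [[0,0,-0.15],[0,0,0],1],
    [[0,0,-0.15],[0,0,0],1],
    [[0,0,-0.12],[0,0,0],1],
    [[0,0,-0.1],[0,0,0],1],
    [[0,0,-0.05],[0,0,0],1],
  ],
)

```text
clock: 43.42
eef_pos: [0.5458, 0.2105, 0.2464]
tool_rot: [-0.191, 0.982, 0.001, 0.003]
ft_force: [0.5, 0.1, 0.3]
grip_width: 0.0857
grasp_force: 0.0
```

```bash
python3 -c "
from parts import *
o,c,p,d=wpic('c2');print(o['clock'],o['eef_pos'],o['grip_width'])
segs(c,d,.0135,.03,(.3,.65,.1,.4))
print('target',tray2w(.03,-.038))
segs(c,d,box=(.25,.69,-.25,.06))
plan((.5,-.03,.22),175,16)"
```

```text
43.4167 [0.54578038 0.21050904 0.24637948] 0.08567624811119608
len 135 mid [0.5067 0.2712] head yaw 22.1 y -21..23 px [370 110  48 151] n3189 ztop 0.0192
len 110 mid [0.5444 0.2101] head yaw 22.2 y -7..25 px [309 140  36 121] n2202 ztop 0.0192
target [0.54479238 0.20967864]
len 89 mid [ 0.5614 -0.0254] head yaw -5.2 y -21..25 px [ 11  63  66 113] n3002 ztop 0.0160
n=16 row: [[0.0267, -0.0725, 0.0083], [0.0, 0.0001, 0.0094]]  mm/row 15.6 deg/row 1.69
```

Call:
apply_moves(
  steps=[
    [[0.0267,-0.0725,0.0083],[0,0,0.0094],1],
    [[0.0267,-0.0725,0.0083],[0,0,0.0094],1],
    [[0.0267,-0.0725,0.0083],[0,0,0.0094],1],
    [[0.0267,-0.0725,0.0083],[0,0,0.0094],1],
    [[0.0267,-0.0725,0.0083],[0,0,0.0094],1],
    [[0.0267,-0.0725,0.0083],[0,0,0.0094],1],
    [[0.0267,-0.0725,0.0083],[0,0,0.0094],1],
    [[0.0267,-0.0725,0.0083],[0,0,0.0094],1],
  ],
)

```text
clock: 44.13
eef_pos: [0.5349, 0.0862, 0.2275]
tool_rot: [-0.073, 0.997, -0.0, -0.001]
ft_force: [0.8, 0.1, -0.1]
grip_width: 0.0853
grasp_force: 0.0
```

Call:
apply_moves(
  steps=[
    [[0.0267,-0.0725,0.0083],[0,0,0.0094],1],
    [[0.0267,-0.0725,0.0083],[0,0,0.0094],1],
    [[0.0267,-0.0725,0.0083],[0,0,0.0094],1],
    [[0.0267,-0.0725,0.0083],[0,0,0.0094],1],
    [[0.0267,-0.0725,0.0083],[0,0,0.0094],1],
    [[0.0267,-0.0725,0.0083],[0,0,0.0094],1],
    [[0.0267,-0.0725,0.0083],[0,0,0.0094],1],
    [[0.0267,-0.0725,0.0083],[0,0,0.0094],1],
  ],
)

```text
clock: 44.8
eef_pos: [0.4972, -0.0311, 0.2143]
tool_rot: [0.045, 0.999, 0.0, -0.001]
ft_force: [0.6, -0.0, 0.1]
grip_width: 0.0854
grasp_force: 0.0
```

Call:
apply_moves(
  steps=[
    [[0,0,0],[0,0,0],1],
    [[0,0,0],[0,0,0],1],
    [[0,0,0],[0,0,0],1],
    [[0,0,0],[0,0,0],1],
    [[0,0,0],[0,0,0],1],
    [[0,0,0],[0,0,0],1],
    [[0,0,0],[0,0,0],1],
    [[0,0,0],[0,0,0],1],
  ],
)

```text
clock: 45.47
eef_pos: [0.4984, -0.0301, 0.2158]
tool_rot: [0.044, 0.999, 0.0, 0.0]
ft_force: [-0.3, -0.2, 0.0]
grip_width: 0.0852
grasp_force: 0.0
```

```bash
python3 -c "
from parts import *
o,c,p,d=wpic('pt3');print(o['clock'],o['eef_pos'],yawof(o))
segs(c,d,box=(.25,.69,-.25,.08))
plan((.5615,-.028,.10),174.6,8)"
```

```text
45.4667 [ 0.49844583 -0.03012884  0.21583087] 174.96519386452152
len 89 mid [ 0.5616 -0.0279] head yaw -5.2 y -22..22 px [302 232  49  96] n2066 ztop 0.0162
n=8 row: [[-0.0391, 0.0049, 0.0724], [0.0, 0.0, 0.0002]]  mm/row 16.5 deg/row 0.04
```

Call:
apply_moves(
  steps=[
    [[-0.0391,0.0049,0.0724],[0,0,0.0002],1],
    [[-0.0391,0.0049,0.0724],[0,0,0.0002],1],
    [[-0.0391,0.0049,0.0724],[0,0,0.0002],1],
    [[-0.0391,0.0049,0.0724],[0,0,0.0002],1],
    [[-0.0391,0.0049,0.0724],[0,0,0.0002],1],
    [[-0.0391,0.0049,0.0724],[0,0,0.0002],1],
    [[-0.0391,0.0049,0.0724],[0,0,0.0002],1],
    [[-0.0391,0.0049,0.0724],[0,0,0.0002],1],
  ],
)

```text
clock: 46.18
eef_pos: [0.5618, -0.0283, 0.0993]
tool_rot: [0.047, 0.999, 0.0, 0.0]
ft_force: [-0.2, 0.1, -0.4]
grip_width: 0.0854
grasp_force: 0.0
```

Call:
apply_moves(
  steps=[
    [[0,0,0],[0,0,0],1],
    [[0,0,0],[0,0,0],1],
    [[0,0,0],[0,0,0],1],
    [[0,0,0],[0,0,0],1],
    [[0,0,0],[0,0,0],1],
    [[0,0,0],[0,0,0],1],
    [[0,0,0],[0,0,0],1],
    [[0,0,0],[0,0,0],1],
  ],
)

```text
clock: 46.85
eef_pos: [0.5614, -0.0283, 0.1005]
tool_rot: [0.047, 0.999, 0.0, 0.0]
ft_force: [-0.7, 0.3, 0.2]
grip_width: 0.0852
grasp_force: 0.0
```

```bash
python3 -c "
from h import *
o=bot.get_obs();print(o['clock'],o['eef_pos'],yawof(o))
plan((.5616,-.028,.021),174.8,8)
plan([*tray2w(.040,-.099),.12],202.1,16,start=((.5616,-.028,.12),174.8))"
```

```text
46.85 [ 0.56144971 -0.02832906  0.10047102] 174.64024324252088
n=8 row: [[-0.0001, 0.0002, 0.0497], [0.0, 0.0, -0.0001]]  mm/row 9.9 deg/row 0.02 
n=16 row: [[-0.0125, 0.0572, 0.0], [0.0, 0.0, -0.0095]]  mm/row 11.7 deg/row 1.71
```

Call:
apply_moves(
  steps=[
    [[0,0.0002,0.06],[0,0,0],1],
    [[0,0.0002,0.06],[0,0,0],1],
    [[0,0.0002,0.06],[0,0,0],1],
    [[0,0.0002,0.06],[0,0,0],1],
    [[0,0.0002,0.06],[0,0,0],1],
    [[0,0.0002,0.05],[0,0,0],1],
    [[0,0.0002,0.03],[0,0,0],1],
    [[0,0.0002,0.017],[0,0,0],1],
  ],
)

```text
clock: 47.52
eef_pos: [0.5608, -0.028, 0.0196]
tool_rot: [0.047, 0.999, 0.0, -0.001]
ft_force: [-0.3, 0.2, -0.2]
grip_width: 0.0852
grasp_force: 0.0
```

Call:
apply_moves(
  steps=[
    [[0,0,0],[0,0,0],1],
    [[0,0,0],[0,0,0],1],
    [[0,0,0],[0,0,0],0],
    [[0,0,0],[0,0,0],0],
    [[0,0,0],[0,0,0],0],
    [[0,0,0],[0,0,0],0],
    [[0,0,0],[0,0,0],0],
    [[0,0,0],[0,0,0],0],
  ],
)

```text
clock: 48.18
eef_pos: [0.5615, -0.028, 0.0209]
tool_rot: [0.047, 0.999, 0.0, 0.0]
ft_force: [-4.5, 0.5, 21.5]
grip_width: 0.0126
grasp_force: 45.6
```

Call:
apply_moves(
  steps=[
    [[0,0,0],[0,0,0],0],
    [[0,0,0],[0,0,0],0],
    [[0,0,0],[0,0,0],0],
    [[0,0,0],[0,0,0],0],
    [[0,0,0],[0,0,0],0],
    [[0,0,0],[0,0,0],0],
    [[0,0,0],[0,0,0],0],
    [[0,0,0],[0,0,0],0],
  ],
)

```text
clock: 48.85
eef_pos: [0.5617, -0.028, 0.021]
tool_rot: [0.047, 0.999, -0.0, 0.0]
ft_force: [-1.2, 0.2, 5.5]
grip_width: 0.012
grasp_force: 62.3
```

Call:
apply_moves(
  steps=[
    [[0,0,-0.03],[0,0,0],0],
    [[0,0,-0.06],[0,0,0],0],
    [[0,0,-0.08],[0,0,0],0],
    [[0,0,-0.08],[0,0,0],0],
    [[0,0,-0.08],[0,0,0],0],
    [[0,0,-0.08],[0,0,0],0],
    [[0,0,-0.06],[0,0,0],0],
    [[0,0,-0.03],[0,0,0],0],
  ],
)

```text
clock: 49.52
eef_pos: [0.5621, -0.028, 0.1221]
tool_rot: [0.047, 0.999, -0.0, 0.001]
ft_force: [2.0, -0.4, 0.1]
grip_width: 0.0124
grasp_force: 61.6
```

Call:
apply_moves(
  steps=[
    [[-0.0125,0.0572,0],[0,0,-0.0095],0],
    [[-0.0125,0.0572,0],[0,0,-0.0095],0],
    [[-0.0125,0.0572,0],[0,0,-0.0095],0],
    [[-0.0125,0.0572,0],[0,0,-0.0095],0],
    [[-0.0125,0.0572,0],[0,0,-0.0095],0],
    [[-0.0125,0.0572,0],[0,0,-0.0095],0],
    [[-0.0125,0.0572,0],[0,0,-0.0095],0],
    [[-0.0125,0.0572,0],[0,0,-0.0095],0],
  ],
)

```text
clock: 50.18
eef_pos: [0.5803, 0.065, 0.1203]
tool_rot: [-0.074, 0.997, -0.0, -0.0]
ft_force: [-0.5, -0.5, -1.5]
grip_width: 0.012
grasp_force: 61.6
```

Call:
apply_moves(
  steps=[
    [[-0.0125,0.0572,0],[0,0,-0.0095],0],
    [[-0.0125,0.0572,0],[0,0,-0.0095],0],
    [[-0.0125,0.0572,0],[0,0,-0.0095],0],
    [[-0.0125,0.0572,0],[0,0,-0.0095],0],
    [[-0.0125,0.0572,0],[0,0,-0.0095],0],
    [[-0.0125,0.0572,0],[0,0,-0.0095],0],
    [[-0.0125,0.0572,0],[0,0,-0.0095],0],
    [[-0.0125,0.0572,0],[0,0,-0.0095],0],
  ],
)

```text
clock: 50.85
eef_pos: [0.5769, 0.158, 0.1206]
tool_rot: [-0.192, 0.981, -0.0, 0.0]
ft_force: [0.5, 0.1, -1.2]
grip_width: 0.0122
grasp_force: 61.6
```

Call:
apply_moves(
  steps=[
    [[0,0,0],[0,0,0],0],
    [[0,0,0],[0,0,0],0],
    [[0,0,0],[0,0,0],0],
    [[0,0,0],[0,0,0],0],
    [[0,0,0],[0,0,0],0],
    [[0,0,0],[0,0,0],0],
    [[0,0,0],[0,0,0],0],
    [[0,0,0],[0,0,0],0],
  ],
)

```text
clock: 51.52
eef_pos: [0.5772, 0.1566, 0.1206]
tool_rot: [-0.191, 0.982, -0.0, 0.0]
ft_force: [0.3, 0.1, -0.4]
grip_width: 0.0118
grasp_force: 61.6
```

```bash
python3 held.py fh; python3 -c "
from h import *
plan([*tray2w(.040,-.099),.0245],202.1,8)"
```

```text
51.5167 [0.57721966 0.15656884 0.12063346] -158.0332160665635 0.011769691006550023 61.60738706588745
8 n 198 y [-6.7  6.5] z 4.7
16 n 812 y [-7.   6.5] z 4.8
24 n 862 y [-6.9  6.7] z 4.8
32 n 894 y [-6.8  6.6] z 4.8
40 n 830 y [-6.7  6.4] z 5.2
tail at 44.8
n=8 row: [[0.0, 0.0002, 0.0601], [-0.0, 0.0, -0.0001]]  mm/row 12.0 deg/row 0.02
```

Call:
apply_moves(
  steps=[
    [[0,0.0002,0.05],[0,0,0],0],
    [[0,0.0002,0.05],[0,0,0],0],
    [[0,0.0002,0.05],[0,0,0],0],
    [[0,0.0002,0.05],[0,0,0],0],
    [[0,0.0002,0.05],[0,0,0],0],
    [[0,0.0002,0.05],[0,0,0],0],
    [[0,0.0002,0.05],[0,0,0],0],
    [[0,0.0002,0.05],[0,0,0],0],
  ],
)

```text
clock: 52.23
eef_pos: [0.5768, 0.1572, 0.0393]
tool_rot: [-0.191, 0.982, -0.0, -0.0]
ft_force: [0.5, 0.1, -0.9]
grip_width: 0.0123
grasp_force: 61.6
```

Call:
apply_moves(
  steps=[
    [[0,0,0.03],[0,0,0],0],
    [[0,0,0.02],[0,0,0],0],
    [[0,0,0.015],[0,0,0],0],
    [[0,0,0.01],[0,0,0],0],
    [[0,0,0.006],[0,0,0],0],
    [[0,0,0],[0,0,0],0],
    [[0,0,0],[0,0,0],0],
    [[0,0,0],[0,0,0],0],
  ],
)

```text
clock: 52.9
eef_pos: [0.5773, 0.1573, 0.0249]
tool_rot: [-0.191, 0.982, 0.0, 0.0]
ft_force: [0.9, -0.3, -0.9]
grip_width: 0.0123
grasp_force: 61.6
```

Call:
apply_moves(
  steps=[
    [[0,0,0],[0,0,0],0.25],
    [[0,0,0],[0,0,0],0.25],
    [[0,0,0],[0,0,0],0.25],
    [[0,0,0],[0,0,0],0.25],
    [[0,0,0],[0,0,0],0.25],
    [[0,0,-0.03],[0,0,0],0.25],
    [[0,0,-0.06],[0,0,0],0.25],
    [[0,0,-0.08],[0,0,0],0.25],
  ],
)

```text
clock: 53.57
eef_pos: [0.5759, 0.1569, 0.0578]
tool_rot: [-0.191, 0.982, -0.0, -0.001]
ft_force: [0.1, -0.1, -0.7]
grip_width: 0.0209
grasp_force: 0.0
```

Call:
apply_moves(
  steps=[
    [[0,0,-0.1],[0,0,0],0.25],
    [[0,0,-0.1],[0,0,0],1],
    [[0,0,-0.15],[0,0,0],1],
    [[0,0,-0.15],[0,0,0],1],
    [[0,0,-0.15],[0,0,0],1],
    [[0,0,-0.12],[0,0,0],1],
    [[0,0,-0.1],[0,0,0],1],
    [[0,0,-0.05],[0,0,0],1],
  ],
)

```text
clock: 54.23
eef_pos: [0.5781, 0.1575, 0.2465]
tool_rot: [-0.191, 0.982, 0.0, 0.003]
ft_force: [0.2, 0.4, 0.8]
grip_width: 0.0859
grasp_force: 0.0
```

```bash
python3 -c "
from parts import *
o,c,p,d=wpic('f2');print(o['clock'],o['eef_pos'],o['grip_width'])
segs(c,d,.0135,.03,(.3,.65,.1,.4))
print('targets',tray2w(.0175,.0335),tray2w(.03,-.038),tray2w(.04,-.099))
p,d=camera('top');cv2.imwrite('pics/top2.png',p[160:360,140:520,::-1])
plan((.5217,-.3397,.18),164,20)"
```

```text
54.2333 [0.57810701 0.15754189 0.24648044] 0.08587299033974838
len 135 mid [0.5068 0.2714] head yaw 22.7 y -21..23 px [436  97  50 154] n3368 ztop 0.0192
len 110 mid [0.5449 0.2092] head yaw 21.9 y -7..27 px [375 128  36 123] n2315 ztop 0.0192
len 91 mid [0.5774 0.1573] head yaw 22.5 y -22..21 px [293 152  48 100] n2042 ztop 0.0193
targets [0.50631074 0.27122263] [0.54479238 0.20967864] [0.57700735 0.15692264]
n=20 row: [[0.0231, -0.1253, 0.0162], [0.0, 0.0001, 0.0106]]  mm/row 25.7 deg/row 1.90
```

View pics/f2.png

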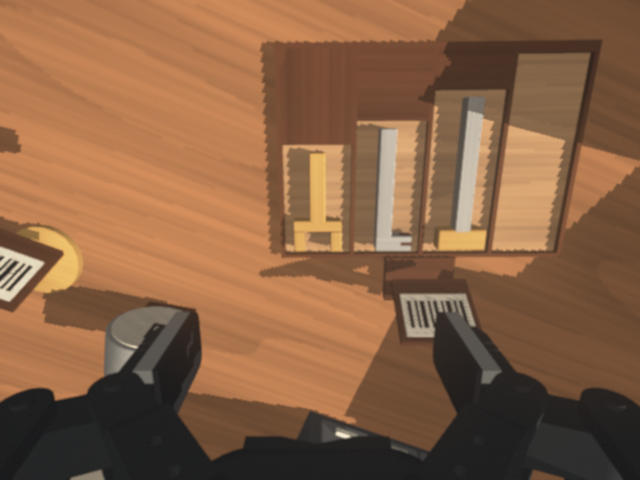

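f2 shows the fork (318,200), crank (390,190) and hammer (465,175) lying flat in their lanes with heads at the label end. On to the wand, with a check that no pendulum was hidden behind the arm at the start.

Call:
apply_moves(
  steps=[
    [[0.0231,-0.1253,0.0162],[0,0,0.0106],1],
    [[0.0231,-0.1253,0.0162],[0,0,0.0106],1],
    [[0.0231,-0.1253,0.0162],[0,0,0.0106],1],
    [[0.0231,-0.1253,0.0162],[0,0,0.0106],1],
    [[0.0231,-0.1253,0.0162],[0,0,0.0106],1],
    [[0.0231,-0.1253,0.0162],[0,0,0.0106],1],
    [[0.0231,-0.1253,0.0162],[0,0,0.0106],1],
    [[0.0231,-0.1253,0.0162],[0,0,0.0106],1],
  ],
)

```text
clock: 55.0
eef_pos: [0.5932, -0.0465, 0.2139]
tool_rot: [-0.058, 0.998, 0.0, -0.002]
ft_force: [0.4, 0.3, -0.4]
grip_width: 0.0854
grasp_force: 0.0
```

Call:
apply_moves(
  steps=[
    [[0.0231,-0.1253,0.0162],[0,0,0.0106],1],
    [[0.0231,-0.1253,0.0162],[0,0,0.0106],1],
    [[0.0231,-0.1253,0.0162],[0,0,0.0106],1],
    [[0.0231,-0.1253,0.0162],[0,0,0.0106],1],
    [[0.0231,-0.1253,0.0162],[0,0,0.0106],1],
    [[0.0231,-0.1253,0.0162],[0,0,0.0106],1],
    [[0.0231,-0.1253,0.0162],[0,0,0.0106],1],
    [[0.0231,-0.1253,0.0162],[0,0,0.0106],1],
  ],
)

```text
clock: 55.67
eef_pos: [0.5562, -0.246, 0.188]
tool_rot: [0.075, 0.997, 0.001, -0.002]
ft_force: [0.4, -1.2, 0.4]
grip_width: 0.0854
grasp_force: 0.0
```

Call:
apply_moves(
  steps=[
    [[0.0231,-0.1253,0.0162],[0,0,0.0106],1],
    [[0.0231,-0.1253,0.0162],[0,0,0.0106],1],
    [[0.0231,-0.1253,0.0162],[0,0,0.0106],1],
    [[0.0231,-0.1253,0.0162],[0,0,0.0106],1],
    [[0,0,0],[0,0,0],1],
    [[0,0,0],[0,0,0],1],
    [[0,0,0],[0,0,0],1],
    [[0,0,0],[0,0,0],1],
  ],
)

```text
clock: 56.33
eef_pos: [0.5199, -0.3387, 0.1768]
tool_rot: [0.14, 0.99, 0.0, -0.001]
ft_force: [-0.4, -0.2, 0.5]
grip_width: 0.0851
grasp_force: 0.0
```

```bash
python3 -c "
from h import *
o,c,p,d=wpic('w5');print(o['clock'],o['eef_pos'],yawof(o))
print(rect(c,d,.034,.05,(.523,-.339),.12))
plan((.522,-.3397,.0264),164,16)
t,td=camera('top')
for b in comps(get_calibration('top'),td,.009,.03,(.1,.8,-.6,.6),60):print(b['c'],b['wh'],b['zmax'],b['px'])"
```

```text
56.3333 [ 0.51986008 -0.33869648  0.17680689] 163.91996402507095
(array([ 521.6, -340.8]), array([ 33.2, 149.4]), 74.1, 9722, np.float64(0.0404))
n=16 row: [[-0.0007, -0.0002, 0.0471], [0.0, -0.0, -0.0]]  mm/row 9.4 deg/row 0.01 
(570, 152) (131, 52) 29 [230, 228, 30, 40]
(509, 244) (205, 246) 29 [190, 232, 74, 77]
(502, -577) (34, 92) 30 [466, 255, 12, 29]
(359, 454) (60, 59) 30 [140, 302, 19, 20]
```

Call:
apply_moves(
  steps=[
    [[-0.0004,-0.0003,0.0471],[0,0,0],1],
    [[-0.0004,-0.0003,0.0471],[0,0,0],1],
    [[-0.0004,-0.0003,0.0471],[0,0,0],1],
    [[-0.0004,-0.0003,0.0471],[0,0,0],1],
    [[-0.0004,-0.0003,0.0471],[0,0,0],1],
    [[-0.0004,-0.0003,0.0471],[0,0,0],1],
    [[-0.0004,-0.0003,0.0471],[0,0,0],1],
    [[-0.0004,-0.0003,0.0471],[0,0,0],1],
  ],
)

```text
clock: 57.1
eef_pos: [0.5201, -0.3404, 0.101]
tool_rot: [0.141, 0.99, 0.0, -0.0]
ft_force: [-0.4, -0.1, -0.2]
grip_width: 0.0854
grasp_force: 0.0
```

```bash
python3 -c "
from h import *
o=bot.get_obs();print(o['clock'],o['eef_pos'],yawof(o))
plan((.5219,-.3402,.0264),164,8)"
```

```text
57.1 [ 0.52007832 -0.34039907  0.10104977] 163.83537685116139
n=8 row: [[-0.0011, 0.0004, 0.0467], [0.0, -0.0, -0.0001]]  mm/row 9.3 deg/row 0.02
```

Call:
apply_moves(
  steps=[
    [[-0.0008,0.0003,0.055],[0,0,0],1],
    [[-0.0008,0.0003,0.055],[0,0,0],1],
    [[-0.0008,0.0003,0.055],[0,0,0],1],
    [[-0.0008,0.0003,0.055],[0,0,0],1],
    [[-0.0008,0.0003,0.055],[0,0,0],1],
    [[-0.0008,0.0003,0.05],[0,0,0],1],
    [[-0.0008,0.0003,0.035],[0,0,0],1],
    [[-0.0008,0.0003,0.017],[0,0,0],1],
  ],
)

```text
clock: 57.77
eef_pos: [0.5209, -0.3399, 0.0252]
tool_rot: [0.141, 0.99, 0.0, -0.001]
ft_force: [-0.2, 0.9, 0.1]
grip_width: 0.0855
grasp_force: 0.0
```

Call:
apply_moves(
  steps=[
    [[0,0,0],[0,0,0],1],
    [[0,0,0],[0,0,0],1],
    [[0,0,0],[0,0,0],1],
    [[0,0,0],[0,0,0],0],
    [[0,0,0],[0,0,0],0],
    [[0,0,0],[0,0,0],0],
    [[0,0,0],[0,0,0],0],
    [[0,0,0],[0,0,0],0],
  ],
)

```text
clock: 58.43
eef_pos: [0.5221, -0.3405, 0.0276]
tool_rot: [0.14, 0.99, -0.0, 0.001]
ft_force: [0.3, -0.0, -0.9]
grip_width: 0.0312
grasp_force: 60.6
```

Call:
apply_moves(
  steps=[
    [[0,0,0],[0,0,0],0],
    [[0,0,0],[0,0,0],0],
    [[0,0,0],[0,0,0],0],
    [[0,0,0],[0,0,0],0],
    [[0,0,0],[0,0,0],0],
    [[0,0,0],[0,0,0],0],
    [[0,0,0],[0,0,0],0],
    [[0,0,0],[0,0,0],0],
  ],
)

```text
clock: 59.1
eef_pos: [0.522, -0.3405, 0.0273]
tool_rot: [0.141, 0.99, -0.0, 0.0]
ft_force: [-0.1, 0.8, 5.5]
grip_width: 0.0313
grasp_force: 61.5
```

```bash
python3 -c "
from h import *
o=bot.get_obs();print(o['clock'],o['eef_pos'],yawof(o),o['grip_width'],o['grasp_force'],o['ft_force'])
a=np.radians(22.1);t=np.array([.6147,.2796])-.165*np.array([np.cos(a),np.sin(a)]);print(t)
plan([*t,.165],202.1,24,start=((.522,-.34,.165),164))"
```

```text
59.1 [ 0.52195474 -0.34053825  0.02730005] 163.84152317654767 0.031330267792162705 61.49495244026184 [-0.14099347  0.79566987  5.45826476]
[0.46182278 0.217523  ]
n=24 row: [[0.0081, 0.1187, 0.0], [0.0, 0.0, -0.0088]]  mm/row 23.8 deg/row 1.59
```

Call:
apply_moves(
  steps=[
    [[0,0,-0.03],[0,0,0],0],
    [[0,0,-0.05],[0,0,0],0],
    [[0,0,-0.1],[0,0,0],0],
    [[0,0,-0.1],[0,0,0],0],
    [[0,0,-0.12],[0,0,0],0],
    [[0,0,-0.12],[0,0,0],0],
    [[0,0,-0.1],[0,0,0],0],
    [[0,0,-0.07],[0,0,0],0],
  ],
)

```text
clock: 59.77
eef_pos: [0.5218, -0.3406, 0.1674]
tool_rot: [0.141, 0.99, -0.0, 0.001]
ft_force: [0.9, -0.7, -1.0]
grip_width: 0.0311
grasp_force: 60.9
```

Call:
apply_moves(
  steps=[
    [[0.0081,0.1187,0],[0,0,-0.0088],0],
    [[0.0081,0.1187,0],[0,0,-0.0088],0],
    [[0.0081,0.1187,0],[0,0,-0.0088],0],
    [[0.0081,0.1187,0],[0,0,-0.0088],0],
    [[0.0081,0.1187,0],[0,0,-0.0088],0],
    [[0.0081,0.1187,0],[0,0,-0.0088],0],
    [[0.0081,0.1187,0],[0,0,-0.0088],0],
    [[0.0081,0.1187,0],[0,0,-0.0088],0],
  ],
)

```text
clock: 60.43
eef_pos: [0.5433, -0.1504, 0.1648]
tool_rot: [0.03, 1.0, 0.0, -0.001]
ft_force: [1.2, 0.2, -1.4]
grip_width: 0.0313
grasp_force: 60.8
```

Call:
apply_moves(
  steps=[
    [[0.0081,0.1187,0],[0,0,-0.0088],0],
    [[0.0081,0.1187,0],[0,0,-0.0088],0],
    [[0.0081,0.1187,0],[0,0,-0.0088],0],
    [[0.0081,0.1187,0],[0,0,-0.0088],0],
    [[0.0081,0.1187,0],[0,0,-0.0088],0],
    [[0.0081,0.1187,0],[0,0,-0.0088],0],
    [[0.0081,0.1187,0],[0,0,-0.0088],0],
    [[0.0081,0.1187,0],[0,0,-0.0088],0],
  ],
)

```text
clock: 61.1
eef_pos: [0.5233, 0.0384, 0.1649]
tool_rot: [-0.081, 0.997, -0.0, -0.0]
ft_force: [-0.6, 0.4, -1.0]
grip_width: 0.0309
grasp_force: 60.8
```

Call:
apply_moves(
  steps=[
    [[0.0081,0.1187,0],[0,0,-0.0088],0],
    [[0.0081,0.1187,0],[0,0,-0.0088],0],
    [[0.0081,0.1187,0],[0,0,-0.0088],0],
    [[0.0081,0.1187,0],[0,0,-0.0088],0],
    [[0.0081,0.1187,0],[0,0,-0.0088],0],
    [[0.0081,0.1187,0],[0,0,-0.0088],0],
    [[0.0081,0.1187,0],[0,0,-0.0088],0],
    [[0.0081,0.1187,0],[0,0,-0.0088],0],
  ],
)

```text
clock: 61.77
eef_pos: [0.4624, 0.2181, 0.1649]
tool_rot: [-0.19, 0.982, -0.0, -0.0]
ft_force: [0.4, 0.2, -1.5]
grip_width: 0.0312
grasp_force: 60.8
```

Call:
apply_moves(
  steps=[
    [[0,0,0],[0,0,0],0],
    [[0,0,0],[0,0,0],0],
    [[0,0,0],[0,0,0],0],
    [[0,0,0],[0,0,0],0],
    [[0,0,0],[0,0,0],0],
    [[0,0,0],[0,0,0],0],
    [[0,0,0],[0,0,0],0],
    [[0,0,0],[0,0,0],0],
  ],
)

```text
clock: 62.43
eef_pos: [0.4635, 0.2169, 0.1648]
tool_rot: [-0.189, 0.982, -0.0, -0.0]
ft_force: [0.7, 0.1, -1.4]
grip_width: 0.0313
grasp_force: 60.8
```

```bash
python3 -c "
from h import *
o=bot.get_obs();print(o['clock'],o['eef_pos'],yawof(o),o['grip_width'],o['grasp_force'])
plan((.4618,.2175,.0783),202.1,8)"
```

```text
62.4333 [0.4635453  0.2168664  0.16480538] -158.1973863749559 0.03129944290463423 60.84201693534851
n=8 row: [[0.0009, 0.0008, 0.0541], [-0.0, -0.0, -0.0002]]  mm/row 10.8 deg/row 0.04
```

Call:
apply_moves(
  steps=[
    [[0.0009,0.0008,0.06],[0,0,-0.0002],0],
    [[0.0009,0.0008,0.06],[0,0,-0.0002],0],
    [[0.0009,0.0008,0.06],[0,0,-0.0002],0],
    [[0.0009,0.0008,0.06],[0,0,-0.0002],0],
    [[0.0009,0.0008,0.06],[0,0,-0.0002],0],
    [[0.0009,0.0008,0.06],[0,0,-0.0002],0],
    [[0.0009,0.0008,0.045],[0,0,-0.0002],0],
    [[0.0009,0.0008,0.025],[0,0,-0.0002],0],
  ],
)

```text
clock: 63.1
eef_pos: [0.461, 0.2175, 0.0776]
tool_rot: [-0.192, 0.981, -0.0, -0.001]
ft_force: [-0.0, 0.2, -1.1]
grip_width: 0.0312
grasp_force: 60.8
```

Call:
apply_moves(
  steps=[
    [[0,0,0],[0,0,0],0],
    [[0,0,0],[0,0,0],0],
    [[0,0,0],[0,0,0],0],
    [[0,0,0],[0,0,0],0],
    [[0,0,0],[0,0,0],0],
    [[0,0,0],[0,0,0],0],
    [[0,0,0],[0,0,0],0],
    [[0,0,0],[0,0,0],0],
  ],
)

```text
clock: 63.77
eef_pos: [0.4616, 0.218, 0.079]
tool_rot: [-0.192, 0.981, 0.0, 0.0]
ft_force: [0.6, 0.2, -1.4]
grip_width: 0.0311
grasp_force: 60.8
```

```bash
python3 -c "
from h import *
o,c,p,d=wpic('s5');np.savez('pics/s5c.npz',**c);print(o['clock'],o['eef_pos'],yawof(o),o['grip_width'],o['grasp_force'])
a=np.radians(22.1);u=np.array([np.cos(a),np.sin(a)]);print('tail wanted',.6147*1000-240*u[0],.2796*1000-240*u[1])
plan((.4618,.2175,.0783),202.1,4)"; python3 tail.py s5 .091
```

```text
63.7667 [0.46162198 0.21803508 0.07901416] -157.85352526252322 0.03113609158451621 60.84392309188843
tail wanted 392.3331285907591 189.30617684655226
n=4 row: [[-0.0, -0.0007, 0.0008], [-0.0, 0.0, 0.0001]]  mm/row 0.2 deg/row 0.01 
22705 z med 0.09199021196307039 slopes deg [-0.55 -0.22] box [[381.5, 216.8000030517578], [403.29998779296875, 162.89999389648438], [466.5, 188.39999389648438], [444.70001220703125, 242.3000030517578]] ang 21.97575569152832
```

The aim is good here too. Hold, then lift.

Call:
apply_moves(
  steps=[
    [[0,0,0],[0,0,0],0],
    [[0,0,0],[0,0,0],0],
    [[0,0,0],[0,0,0],0],
    [[0,0,0],[0,0,0],0],
    [[0,0,0],[0,0,0],0],
    [[0,0,0],[0,0,0],0],
    [[0,0,0],[0,0,0],0],
    [[0,0,0],[0,0,0],0],
  ],
)

```text
clock: 64.48
eef_pos: [0.4615, 0.218, 0.0788]
tool_rot: [-0.192, 0.981, -0.0, -0.0]
ft_force: [-0.4, -0.3, -1.9]
grip_width: 0.0311
grasp_force: 60.8
```

Call:
apply_moves(
  steps=[
    [[0,0,0],[0,0,0],0],
    [[0,0,0],[0,0,0],0],
    [[0,0,0],[0,0,0],0],
    [[0,0,0],[0,0,0],0],
    [[0,0,0],[0,0,0],0],
    [[0,0,0],[0,0,0],0],
    [[0,0,0],[0,0,0],0],
    [[0,0,0],[0,0,0],0],
  ],
)

```text
clock: 65.15
eef_pos: [0.4616, 0.218, 0.0788]
tool_rot: [-0.192, 0.981, 0.0, -0.0]
ft_force: [0.9, 0.1, -1.9]
grip_width: 0.0312
grasp_force: 60.8
```

Call:
apply_moves(
  steps=[
    [[0,0,0],[0,0,0],0],
    [[0,0,0],[0,0,0],0],
    [[0,0,0],[0,0,0],0],
    [[0,0,0],[0,0,0],0],
    [[0,0,0],[0,0,0],0],
    [[0,0,0],[0,0,0],0],
    [[0,0,0],[0,0,0],0],
    [[0,0,0],[0,0,0],0],
  ],
)

```text
clock: 65.82
eef_pos: [0.4615, 0.218, 0.0788]
tool_rot: [-0.192, 0.981, -0.0, -0.0]
ft_force: [0.4, -0.9, -1.6]
grip_width: 0.0312
grasp_force: 60.8
```

Call:
apply_moves(
  steps=[
    [[0,0,0],[0,0,0],0],
    [[0,0,0],[0,0,0],0],
    [[0,0,0],[0,0,0],0],
    [[0,0,0],[0,0,0],0],
    [[0,0,0],[0,0,0],0],
    [[0,0,0],[0,0,0],0],
    [[0,0,0],[0,0,0],0],
    [[0,0,0],[0,0,0],0],
  ],
)

```text
clock: 66.48
eef_pos: [0.4615, 0.218, 0.0788]
tool_rot: [-0.192, 0.981, -0.0, 0.0]
ft_force: [-0.2, 0.1, -1.4]
grip_width: 0.0308
grasp_force: 60.8
```

Call:
apply_moves(
  steps=[
    [[0,0,-0.03],[0,0,0],0],
    [[0,0,-0.06],[0,0,0],0],
    [[0,0,-0.08],[0,0,0],0],
    [[0,0,-0.08],[0,0,0],0],
    [[0,0,-0.08],[0,0,0],0],
    [[0,0,-0.06],[0,0,0],0],
    [[0,0,-0.03],[0,0,0],0],
    [[0,0,0],[0,0,0],0],
  ],
)

```text
clock: 67.15
eef_pos: [0.4626, 0.2185, 0.1648]
tool_rot: [-0.192, 0.981, 0.0, 0.002]
ft_force: [0.1, 1.2, -0.9]
grip_width: 0.0312
grasp_force: 60.8
```

```bash
python3 -c "
from h import *
o=bot.get_obs();print(o['clock'],o['eef_pos'],yawof(o),o['grip_width'],o['grasp_force'])
plan((.522,-.3400,.14),164,24)"
```

```text
67.15 [0.4626052  0.21848475 0.16475111] -157.85488725807107 0.031185413181046374 60.84404110908508
n=24 row: [[-0.0046, -0.1191, 0.0051], [0.0, 0.0, 0.0088]]  mm/row 23.9 deg/row 1.59
```

Call:
apply_moves(
  steps=[
    [[-0.0046,-0.1191,0.0051],[0,0,0.0088],0],
    [[-0.0046,-0.1191,0.0051],[0,0,0.0088],0],
    [[-0.0046,-0.1191,0.0051],[0,0,0.0088],0],
    [[-0.0046,-0.1191,0.0051],[0,0,0.0088],0],
    [[-0.0046,-0.1191,0.0051],[0,0,0.0088],0],
    [[-0.0046,-0.1191,0.0051],[0,0,0.0088],0],
    [[-0.0046,-0.1191,0.0051],[0,0,0.0088],0],
    [[-0.0046,-0.1191,0.0051],[0,0,0.0088],0],
  ],
)

```text
clock: 67.82
eef_pos: [0.5225, 0.0366, 0.1535]
tool_rot: [-0.082, 0.997, 0.0, -0.001]
ft_force: [-0.3, 0.1, -0.8]
grip_width: 0.0314
grasp_force: 60.9
```

Call:
apply_moves(
  steps=[
    [[-0.0046,-0.1191,0.0051],[0,0,0.0088],0],
    [[-0.0046,-0.1191,0.0051],[0,0,0.0088],0],
    [[-0.0046,-0.1191,0.0051],[0,0,0.0088],0],
    [[-0.0046,-0.1191,0.0051],[0,0,0.0088],0],
    [[-0.0046,-0.1191,0.0051],[0,0,0.0088],0],
    [[-0.0046,-0.1191,0.0051],[0,0,0.0088],0],
    [[-0.0046,-0.1191,0.0051],[0,0,0.0088],0],
    [[-0.0046,-0.1191,0.0051],[0,0,0.0088],0],
  ],
)

```text
clock: 68.48
eef_pos: [0.5426, -0.1524, 0.1452]
tool_rot: [0.029, 1.0, 0.0, -0.001]
ft_force: [0.0, 0.6, -0.9]
grip_width: 0.0309
grasp_force: 60.9
```

Call:
apply_moves(
  steps=[
    [[-0.0046,-0.1191,0.0051],[0,0,0.0088],0],
    [[-0.0046,-0.1191,0.0051],[0,0,0.0088],0],
    [[-0.0046,-0.1191,0.0051],[0,0,0.0088],0],
    [[-0.0046,-0.1191,0.0051],[0,0,0.0088],0],
    [[-0.0046,-0.1191,0.0051],[0,0,0.0088],0],
    [[-0.0046,-0.1191,0.0051],[0,0,0.0088],0],
    [[-0.0046,-0.1191,0.0051],[0,0,0.0088],0],
    [[-0.0046,-0.1191,0.0051],[0,0,0.0088],0],
  ],
)

```text
clock: 69.15
eef_pos: [0.5208, -0.3412, 0.1369]
tool_rot: [0.139, 0.99, 0.0, -0.001]
ft_force: [1.1, 0.5, -1.7]
grip_width: 0.0307
grasp_force: 60.9
```

Call:
apply_moves(
  steps=[
    [[0,0,0],[0,0,0],0],
    [[0,0,0],[0,0,0],0],
    [[0,0,0],[0,0,0],0],
    [[0,0,0],[0,0,0],0],
    [[0,0,0],[0,0,0],0],
    [[0,0,0],[0,0,0],0],
    [[0,0,0],[0,0,0],0],
    [[0,0,0],[0,0,0],0],
  ],
)

```text
clock: 69.82
eef_pos: [0.5219, -0.34, 0.1385]
tool_rot: [0.138, 0.99, -0.0, 0.0]
ft_force: [-0.5, -1.0, -1.3]
grip_width: 0.031
grasp_force: 60.8
```

```bash
python3 -c "
from h import *
o,c,p,d=wpic('s6');np.savez('pics/s6c.npz',**c);print(o['clock'],o['eef_pos'],yawof(o),o['grip_width'],o['grasp_force'])
a=np.radians(-16);print('tail wanted',521.8-75*np.cos(a),-340-75*np.sin(a))
plan((.522,-.3400,.0275),164,16)"; python3 tail.py s6 .153
```

```text
69.8167 [ 0.52189692 -0.33999154  0.13852613] 164.17941810846827 0.03102504973841077 60.8174192905426
tail wanted 449.70537280462605 -319.32719831372503
n=16 row: [[-0.0, 0.0, 0.0347], [-0.0, 0.0, 0.0001]]  mm/row 6.9 deg/row 0.01 
22511 z med 0.1514697519489299 slopes deg [-0.08  0.1 ] box [[442.0, -348.20001220703125], [507.70001220703125, -366.6000061035156], [523.2000122070312, -311.3999938964844], [457.5, -292.8999938964844]] ang 74.33761596679688
```

Call:
apply_moves(
  steps=[
    [[0,0,0.055],[0,0,0],0],
    [[0,0,0.055],[0,0,0],0],
    [[0,0,0.055],[0,0,0],0],
    [[0,0,0.055],[0,0,0],0],
    [[0,0,0.055],[0,0,0],0],
    [[0,0,0.055],[0,0,0],0],
    [[0,0,0.055],[0,0,0],0],
    [[0,0,0.055],[0,0,0],0],
  ],
)

```text
clock: 70.53
eef_pos: [0.5215, -0.3404, 0.0489]
tool_rot: [0.138, 0.99, 0.0, -0.0]
ft_force: [-0.4, -0.6, -2.0]
grip_width: 0.0309
grasp_force: 60.8
```

Call:
apply_moves(
  steps=[
    [[0,0,0.04],[0,0,0],0],
    [[0,0,0.025],[0,0,0],0],
    [[0,0,0.018],[0,0,0],0],
    [[0,0,0.012],[0,0,0],0],
    [[0,0,0.009],[0,0,0],0],
    [[0,0,0.006],[0,0,0],0],
    [[0,0,0.003],[0,0,0],0],
    [[0,0,0],[0,0,0],0],
  ],
)

```text
clock: 71.2
eef_pos: [0.5218, -0.3406, 0.028]
tool_rot: [0.138, 0.99, -0.0, 0.0]
ft_force: [0.4, 0.0, -1.6]
grip_width: 0.0309
grasp_force: 60.8
```

```bash
python3 -c "
from h import *
o=bot.get_obs();print(o['clock'],o['eef_pos'],yawof(o),o['grip_width'],o['ft_force'])"
```

```text
71.2 [ 0.52182452 -0.34060754  0.02804609] 164.13082706886559 0.030904752762223504 [ 0.36016     0.017923   -1.60369042]
```

Call:
apply_moves(
  steps=[
    [[0,0,0.003],[0,0,0],0],
    [[0,0,0],[0,0,0],0],
    [[0,0,0],[0,0,0],0],
    [[0,0,0],[0,0,0],1],
    [[0,0,0],[0,0,0],1],
    [[0,0,0],[0,0,0],1],
    [[0,0,0],[0,0,0],1],
    [[0,0,0],[0,0,0],1],
  ],
)

```text
clock: 71.87
eef_pos: [0.5218, -0.3406, 0.0273]
tool_rot: [0.138, 0.99, -0.0, 0.0]
ft_force: [0.0, -0.5, -0.7]
grip_width: 0.0854
grasp_force: 0.0
```

Call:
apply_moves(
  steps=[
    [[0,0,0],[0,0,0],1],
    [[0,0,0],[0,0,0],1],
    [[0,0,-0.05],[0,0,0],1],
    [[0,0,-0.12],[0,0,0],1],
    [[0,0,-0.15],[0,0,0],1],
    [[0,0,-0.18],[0,0,0],1],
    [[0,0,-0.18],[0,0,0],1],
    [[0,0,-0.15],[0,0,0],1],
  ],
)

```text
clock: 72.53
eef_pos: [0.5219, -0.3407, 0.1968]
tool_rot: [0.138, 0.99, -0.001, 0.001]
ft_force: [0.6, -0.4, 0.2]
grip_width: 0.0857
grasp_force: 0.0
```

Call:
apply_moves(
  steps=[
    [[0,0,0],[0,0,0],1],
    [[0,0,0],[0,0,0],1],
    [[0,0,0],[0,0,0],1],
    [[0,0,0],[0,0,0],1],
    [[0,0,0],[0,0,0],1],
    [[0,0,0],[0,0,0],1],
    [[0,0,0],[0,0,0],1],
    [[0,0,0],[0,0,0],1],
  ],
)

```text
clock: 73.2
eef_pos: [0.5214, -0.3403, 0.1924]
tool_rot: [0.138, 0.99, 0.0, -0.001]
ft_force: [-1.1, 0.1, -0.1]
grip_width: 0.0854
grasp_force: 0.0
```

```bash
python3 -c "
from h import *
o,c,p,d=wpic('end');print(o['clock'],o['eef_pos'],o['grip_width'])
print(rect(c,d,.034,.05,(.523,-.339),.12))
t,_=camera('top');cv2.imwrite('pics/topend.png',cv2.resize(t[160:340,130:490,::-1],None,fx=2.2,fy=2.2))"
```

```text
73.2 [ 0.52139446 -0.34031371  0.19238318] 0.08537692029086544
(array([ 521.7, -341.6]), array([ 33.5, 149.7]), 74.5, 8851, np.float64(0.0404))
```

View pics/topend.png

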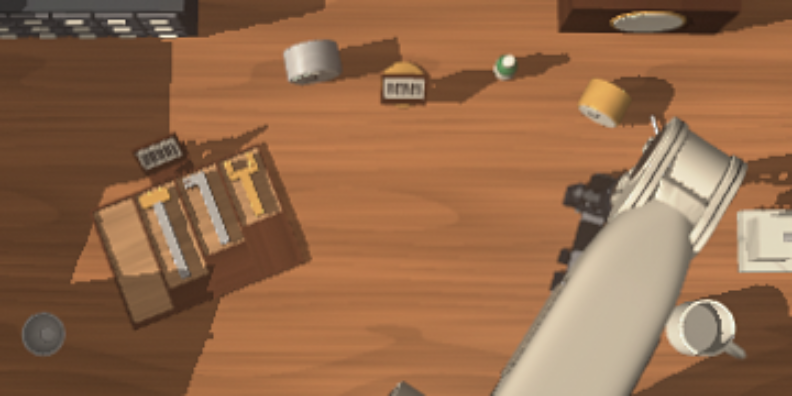

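The picture shows the three parts in their lanes at (165,235), (210,210) and (250,185) and the other things untouched. The wand measures level in its rest.

```bash
python3 -c "
from workcell import bot
print(bot.job_done())"
```

```text
the job is handed in; nothing more can be done
None
```

The job is handed in: I held the wand on the ticket label and later the tray label for over two seconds each, from about 9 cm, laid the hammer, crank and fork in their lanes (no pendulum was on the bench), and put the wand back in its rest, but the hand-in gave no verdict and I had no direct sign that either label was read.

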